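# Release the tube rack from the left-hand clamp and set it to cool

## Robot

A 6-joint arm with a two-finger parallel gripper is mounted at the origin on the work surface. World frame = base frame: x ahead of the robot, y to its left, z up, the work surface at z = 0. Lengths are in mm, angles in rad, forces in N, time in s.
With the tool pointing down it reaches from about 275 to 750 mm from the base axis. Payload 10.2 kg.
Tool frame: the origin (TCP) lies at the very end of the fingers, on their centre line; the grasp point (between the pads) lies 19 mm behind it (ctrl.pinch_z is the distance from the TCP to the grasp point, in mm); y points along the fingers, z is the direction in which the jaws open and shut, and the axes are right-handed (so a half turn about y gives the same grasp; the last joint's range is limited). The gripper opens to 85 mm and grips with 20 to 120 N. Pads are 22 mm wide; open, the fingers measure 114 mm over their backs; the gripper's body (76 mm by 85 mm) begins 54 mm behind the grasp point. The pads swing forward as they close: fully open they stand 13 mm farther back than shut.
Start: joints at [-1.367, 0.313, 1.498, -0, 1.331, -0.223], TCP at [217.317, -477.917, 231.294] pointing down, gripper open.
Joint ranges: [-2.94, 2.94], [-0.97, 2.17], [0.19, 2.56], [-1.23, 4.37], [0.02, 3.11], [-2.88, 2.88]. Speed limits (rad/s): [2.39, 2.39, 3.01, 3.14, 3.14, 3.14].

## Interface

Orientations are given as a unit quaternion [w, x, y, z].
In Python, from rig import sense, eyes, ctrl gives the robot as it stands. The module is installed in compiled form; this text tells all that it offers.
- The arm moves only by the shell command python3 -m handwheel 'ROWS' [FORCE]. ROWS is JSON, a list of rows, each an object of numbers: "grip": the finger opening in mm, from 0 to 85.4; "tx", "ty", "tz": the shift along the tool's x, y, z in mm; "wx", "wy", "wz": the turn, a rotation vector about the tool's x, y, z in rad. In form: [{"grip": .., "tx": .., "ty": .., "tz": .., "wx": .., "wy": .., "wz": ..}, ...]. A call has 1 to 10 rows; each row shifts and turns the commanded pose from where the row before left it, along the tool's axes as they then stand; what a row does not reach is not made up. A row lasts 1/12 s, in which the tool goes at most 41.7 mm and 7.16 degrees, less where a joint would pass 70% of its speed; a pose out of reach is approached as far as the arm can. A call is refused whole if a number of a shift passes 41.7 or a number of a turn 0.125, either way. A call with a gripper value outside its range is refused whole. The fingers move at their own pace and stop on an object; FORCE is the grip in N (left out, the last holds). Time passes only in rows, so rows that do not move let the fingers close. It gives the time, the measured TCP pose, the force and the opening at its end, in the units of the state.
- sense(): the state, without advancing time (a new reading comes with each control period).
- eyes.capture(name): name is "side" or "top" or "wrist"; returns a dict with "pixels" (420x560x3 uint8, red, green, blue), "mtx" (3x3 intrinsics, pixels), "R" (3x3) and "t" (3): a world point X has camera coordinates R X + t. Camera axes: x right, y down, z forward; pixel columns grow to the right and rows downward; lengths in mm; the calibration is good to about 2 mm. A picture is of the moment at which its call begins. There is no depth.
- ctrl.finish_job(): hands the job in, once; it reports no verdict.
The state is a dict: "time_s": time; "joints": joint angles; "dq": joint speeds; "tau": joint torques, N m; "eef_pos": TCP position; "ee_rot": TCP orientation; "force": force on the tool from outside, world axes, zero at the start; "wrist_torque": the same for the moment, N m; "grip_width": opening from 0.0 (shut) to 1.0 (fully open).
Only numpy, scipy, OpenCV 4.12 (cv2) and the standard library are available. Lean on these libraries where they do the work, as an engineer would, in place of code of your own. Each camera call takes 0.05 s, during which the arm holds its last target.

## Task

The white rack of filled tubes is locked in the filling fixture by a clamp with a left-hand screw: turn the black knob clockwise (seen from above) until its white engraved line stands at the red release mark, taking care not to overtighten it and not to run it well past the mark. Then draw the rack out endways from under the clamp arm, lay it flat along the middle of the aluminium cooling plate, bringing it to rest there before you let go, and leave it square with one end up against the blue stop. Leave the knob at the mark and do not push aside or knock over the loose tubes, caps and vessels around.

Things in the scene. Friction and masses are not known exactly. Their poses are not given: they have to be found in the camera images.
- knob (a joint): Angle of the black clamp knob, rad: 0 = tight, grows as it is turned CLOCKWISE seen from above (left-hand screw: clockwise unscrews). Starts between 0 and 0.6; at 3.0 its white line is at the red release mark. Turns stiffly (0.2 N m), stays where left, thread ends at 4.3. Knob, collar and clamp arm rise together 2.5 mm per rad; the screw cannot be pushed or pulled along.
- knob_grip (a point): Point on the knob's vertical axis at gripping height, 89 mm above the counter when tight. The knob is a black disc 64 mm across, 10 mm thick, with an upright grip bar 50 mm long, 14 mm thick and 35 mm tall across its middle. The point is 20 mm above the disc's top face, 15 mm below the bar's top. x lies along the bar, towards the white line; z up.
- knob_line (a point): White engraved line on the knob disc's rim, at one end of the grip bar: 30 mm from the axis, on the disc's top face. It turns with the knob. A white line on top of the bar points to it.
- release_mark (a point): Red engraved radial line, 13 mm long, on the aluminium collar (92 mm across) just under the knob disc, 40 mm from the knob's axis. A black arrow on the collar points clockwise to it. The screw is released when the white line points at the red one.
- fixture_top (a point): Filling fixture: aluminium base plate 230 x 100 x 12 mm, fixed on the counter. The point is on the plate's top face (12 mm above the counter): x along the plate, from the clamp post towards the rack, z up. The plate spans x -125 to +105 mm; post and knob axis at x = -75 mm, y = 0. The rack stands here with its centre near x = +35 mm, its x along this x. Beyond +105 mm the way is free for 40 mm.
- clamp_tooth (a point): Foot of the steel tooth under the tip of the blue clamp arm (26 mm wide). The arm reaches 23 mm over the rack's end; when tight the tooth hangs 5 mm down in a groove across the rack and locks it. It clears the rack's top when joint knob passes about 2.2. Even then the arm stays over the rack, which must be slid at least 25 mm along the fixture's x before it is lifted. Axes as fixture_top.
- rack_center (a point): White tube rack, loose, about 0.3 kg: block 120 mm long (x), 44 mm wide (y), 30 mm high, with eight clear tube ends standing 14 mm above its top, between x = -19 and +57 mm. The point is the block's centre, 15 mm above its underside; x along its length, away from the clamped end, z up. Grip it across its width.
- stop (a point): Cooling plate: fixed aluminium, 180 mm long (x), 90 mm wide (y), 16 mm thick, with a blue stop bar across one end, 14 mm above its top. The point is on the plate's top face at the foot of the stop's inner face, mid-width; x points into the stop (168 mm of plate on the -x side), z up. With the rack home its centre is at x -60, y 0, z +15 mm here, its length along x, either way round.
- tube_a: Loose clear tube standing between fixture and plate, 20 mm diameter, 68 mm tall, origin under its base. Leave alone.
- tube_b: Loose clear tube standing, same size, origin under its base. Leave alone.
- tube_c: Loose clear tube standing, same size, origin under its base. Leave alone.
- cap_a: Loose clear cap, 21 mm diameter, 20 mm tall, origin under its base. Leave alone.
- cap_b: Loose clear cap, same size, origin under its base. Leave alone.
- pitcher: Glass jug, 90 mm diameter, 120 mm tall, handle towards its +y, origin under its base. Leave alone.
- jar: Amber jar with a steel lid, 70 mm diameter, 90 mm tall, origin under its base. Leave alone.
- spatula: Spatula, 200 mm long, lying on the counter, origin under its middle. Leave alone.
Things that resemble listed ones, but are neither listed nor needed, are in the scene too. What is shaped like the part that bears knob but orange is not meant. There is more than one size of the part that bears rack_center; the job needs the larger.

How it is judged:
By the outcome, as a careful person would: the job done as asked, in the order asked, and still so for the second after the job is handed in, with the robot touching nothing.
It also fails if it takes over 72 s, if anything falls off the work surface, if the arm or the gripper's body presses on something with over 40 N, if the wrist force passes 120 N, or if a joint passes its speed limit or range.

## Working session

There is one attempt and no reset: what is moved stays moved. The work goes in short steps, Python scripts to look and compute and a shell command to move; the robot and the scene stay as the last step left them, time stands still between calls to the robot, and variables do not carry over. Pictures are saved under pics/ and viewed, and the job is handed in when it is done.

```bash
mkdir -p pics; ls; python3 - <<'E'
from rig import sense, eyes, ctrl
import cv2, numpy as np
s=sense(); print(s, ctrl.pinch_z)
for n in ["side","top","wrist"]:
    c=eyes.capture(n); cv2.imwrite(f"pics/a_{n}.png",c["pixels"][:,:,::-1])
    print(n,c["mtx"].tolist(),np.round(c["R"],3).tolist(),np.round(c["t"],1).tolist())
E
```

```text
pics
{'time_s': 0.0, 'joints': array([-1.36740011e+00,  3.13455457e-01,  1.49841944e+00,  1.76438920e-06,
        1.33097832e+00, -2.23379965e-01]), 'dq': array([-9.02059651e-05, -6.61084680e-05, -1.43956029e-03,  7.42864438e-04,
       -4.39149475e-04,  9.53731418e-04]), 'tau': array([-5.41831378e-04, -4.12268364e+01, -2.59746355e+01, -2.04718708e-04,
        4.14494236e-03,  7.09094888e-05]), 'eef_pos': array([ 217.26583713, -477.66487855,  230.73891612]), 'ee_rot': array([ 0.14975055, -0.14974043,  0.69151445, -0.69062315]), 'force': array([-0.34564733, -0.42273669, -0.13279901]), 'wrist_torque': array([-0.06743761,  0.03051315, -0.03251522]), 'grip_width': 1.0004344380958958} 18.700000000000003
side [[405.2371457590083, 0.0, 281.75252377546224], [0.0, 405.2371457590083, 210.64310187063478], [0.0, 0.0, 1.0]] [[-0.925, -0.38, -0.007], [-0.212, 0.53, -0.821], [0.315, -0.758, -0.571]] [455.3, 198.0, 957.2]
top [[474.08650654164956, 0.0, 277.8326975529552], [0.0, 474.08650654164956, 207.6166959223763], [0.0, 0.0, 1.0]] [[-0.011, -1.0, -0.018], [-0.981, 0.014, -0.193], [0.193, 0.016, -0.981]] [-35.4, 528.2, 1105.8]
wrist [[352.4867053421877, 0.0, 276.9927834722255], [0.0, 352.4867053421877, 214.98284059819002], [0.0, 0.0, 1.0]] [[0.413, -0.911, -0.001], [-0.867, -0.394, 0.305], [-0.278, -0.125, -0.952]] [-523.1, -39.0, 379.0]
```

View pics/a_top.png

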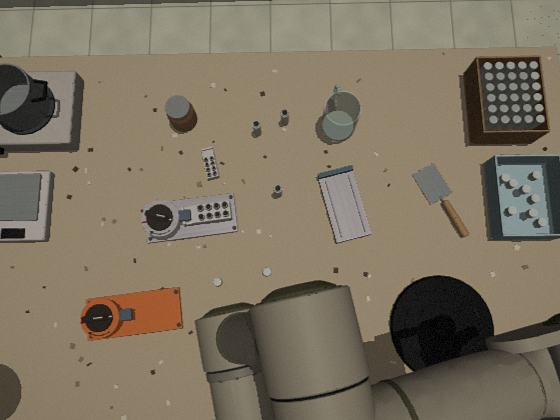

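View pics/a_side.png

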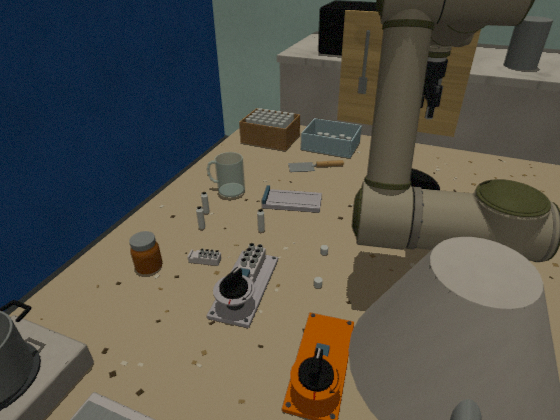

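View pics/a_wrist.png

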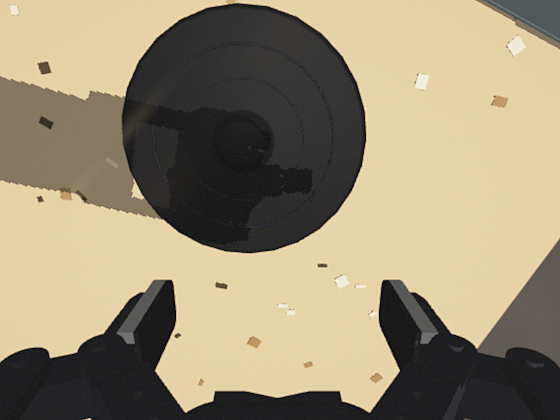

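```bash
cat > h.py <<'E'
from rig import sense, eyes, ctrl
import cv2, numpy as np
from scipy.spatial.transform import Rotation as Rot
def cap(n,f=None):
    c=eyes.capture(n)
    if f: cv2.imwrite(f"pics/{f}.png",c["pixels"][:,:,::-1])
    return c
def ray(c,uv,z):
    d=np.linalg.inv(c["mtx"])@np.array([uv[0],uv[1],1.]); R=c["R"];t=c["t"]
    o=-R.T@t; d=R.T@d
    return o+d*(z-o[2])/d[2]
def proj(c,X):
    p=c["mtx"]@(c["R"]@np.asarray(X,float)+c["t"]); return p[:2]/p[2]
def tri(cs,uvs):
    A=[];b=[]
    for c,uv in zip(cs,uvs):
        d=c["R"].T@np.linalg.inv(c["mtx"])@np.array([*uv,1.]);d/=np.linalg.norm(d);o=-c["R"].T@c["t"]
        P=np.eye(3)-np.outer(d,d);A.append(P);b.append(P@o)
    x=np.linalg.lstsq(np.vstack(A),np.hstack(b),rcond=None)[0]
    return x,[np.linalg.norm(Ai@x-bi) for Ai,bi in zip(A,b)]
def zoom(c,x0,y0,x1,y1,k,f):
    im=c["pixels"][y0:y1,x0:x1,::-1]
    cv2.imwrite(f"pics/{f}.png",cv2.resize(im,None,fx=k,fy=k,interpolation=cv2.INTER_CUBIC))
def tool():
    s=sense();q=s["ee_rot"];return s["eef_pos"],Rot.from_quat([q[1],q[2],q[3],q[0]]).as_matrix()
E
python3 - <<'E'
from h import *
import pickle
D={n:cap(n) for n in("top","side")}; pickle.dump(D,open("d0.pkl","wb"))
zoom(D["top"],130,140,260,255,6,"b_top1"); zoom(D["top"],260,150,390,250,6,"b_top2"); zoom(D["side"],180,180,310,330,4,"b_side1"); zoom(D["side"],240,170,350,230,6,"b_side2")
p,R=tool();print(R.round(3).tolist())
E
```

```text
[[-0.91, -0.0, 0.414], [-0.414, 0.001, -0.91], [-0.0, -1.0, -0.001]]
```

View pics/b_top1.png

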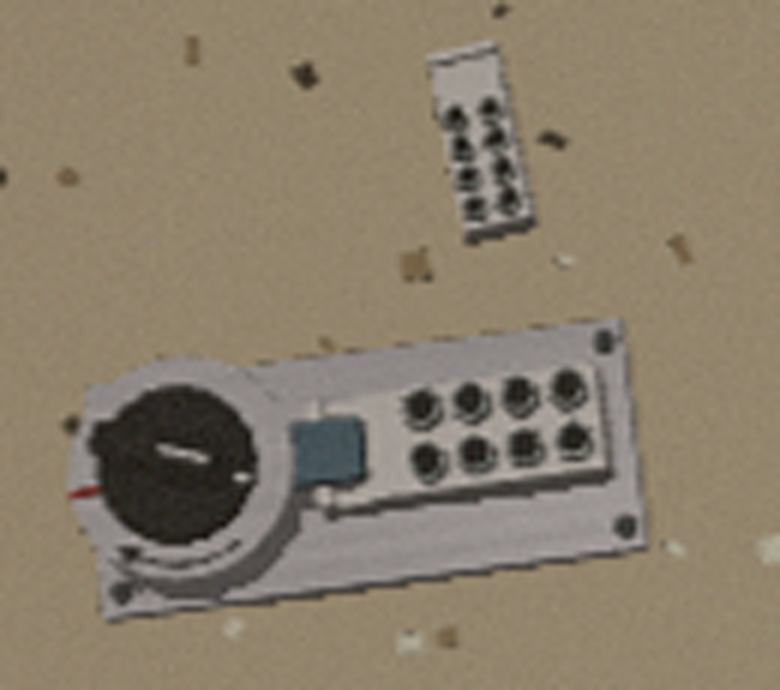

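View pics/b_top2.png

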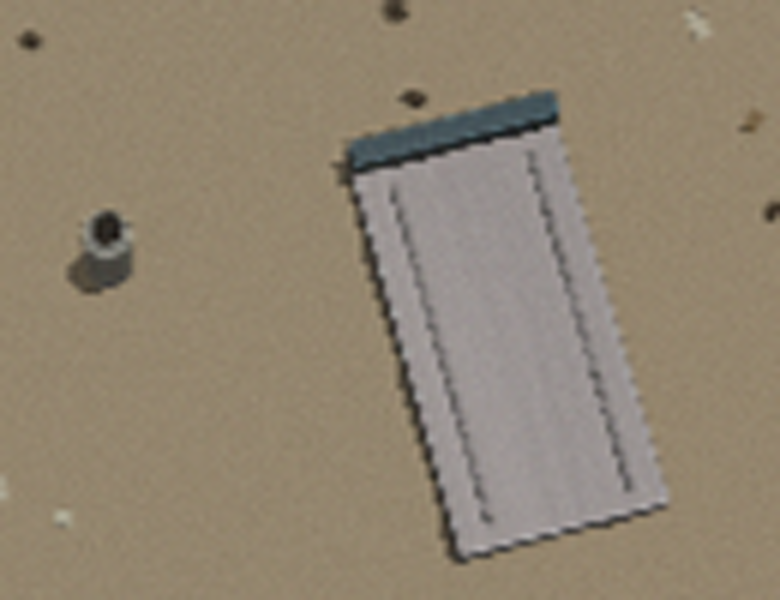

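View pics/b_side1.png

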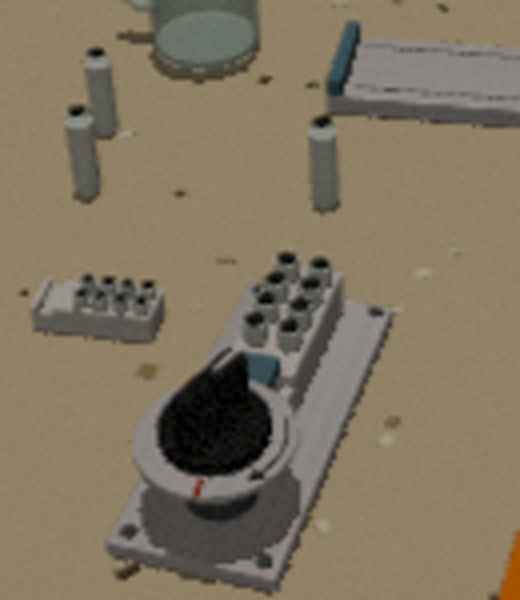

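View pics/b_side2.png

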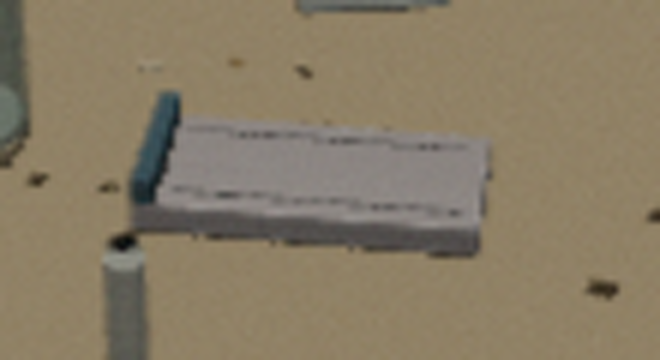

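```bash
python3 - <<'E'
from h import *
import pickle
D=pickle.load(open("d0.pkl","rb"));T=D["top"];S=D["side"]
g=lambda p,o,k=6:((p[0]+.5)/k-.5+o[0],(p[1]+.5)/k-.5+o[1])
P=lambda n,p,o,z:print(n,ray(T,g(p,o),z).round(1))
o=(130,140)
for n,p,z in [("fxA",(620,320),12),("fxB",(645,547),12),("fxC",(105,620),12),("red",(85,493),59),("line",(243,478),69),("disc c",(178,465),69),("bartop w1",(162,450),104),("bartop w2",(208,460),104),("rackA",(600,365),42),("rackB",(608,470),42)]: P(n,p,o,z)
o=(260,150)
for n,p,z in [("stopL",(355,172),16),("stopR",(562,122),16),("endR",(668,505),16),("endL",(460,558),16),("tube",(108,228),68)]: P(n,p,o,z)
# collar triang
gs=lambda p:g(p,(180,180),4)
for n,a,b in [("red",(85,493),(198,488)),("fxA",(620,320),(392,315)),("fxB?",(645,547),(395,312)),("tube",(108,226),(322,122))]:
    oo=(260,150) if n=="tube" else (130,140)
    print(n,tri([T,S],[g(a,oo),gs(b)]))
E
```

```text
fxA [575.2  72.5  12. ]
fxB [477.8  61.3  12. ]
fxC [450.2 286.5  12. ]
red [495.9 283.   59. ]
line [499.4 216.6  69. ]
disc c [505.1 243.   69. ]
bartop w1 [504.8 239.9 104. ]
bartop w2 [500.6 221.8 104. ]
rackA [549.3  77.2  42. ]
rackB [505.4  73.5  42. ]
stopL [ 609.2 -146.3   16. ]
stopR [ 629.7 -234.7   16. ]
endR [ 465.2 -271.6   16. ]
endL [ 444.4 -185.    16. ]
tube [573.9 -42.2  68. ]
red (array([496.4646739 , 283.12065051,  59.17386846]), [np.float64(0.5658865040408823), np.float64(0.5658865040405856)])
fxA (array([527.37367567,  62.73447548,  10.04453199]), [np.float64(47.799300109998676), np.float64(47.79930010999832)])
fxB? (array([477.41331301,  61.3857949 ,   8.84330935]), [np.float64(0.8981820643081929), np.float64(0.8981820643078525)])
tube (array([574.58918642, -42.28812408,  67.60001848]), [np.float64(0.20764000674799638), np.float64(0.2076400067476078)])
```

```bash
python3 -m handwheel '[{"tx":-28,"tz":-27,"wy":-0.1},{"tx":-28,"tz":-27},{"tx":-28,"tz":-27},{"tx":-28,"tz":-27},{"tx":-28,"tz":-27},{"tx":-28,"tz":-27},{"tx":-28,"tz":-27},{"tx":-28,"tz":-27},{"tx":-28,"tz":-27},{"tx":-28,"tz":-27}]' 60
python3 - <<'E'
from h import *
p,R=tool(); print(p.round(1), R.round(3).tolist(), sense()["joints"].round(3)); d=np.array([505,244,200])-p; print((R.T@d).round(1))
E
```

```text
[ 217.3 -477.8  231. ] [[-0.91, -0.0, 0.414], [-0.414, 0.001, -0.91], [-0.0, -1.0, -0.001]] [-1.367  0.313  1.498 -0.     1.331 -0.223]
[-560.7   31.4 -537.9]invalid input
```

```bash
python3 -m handwheel '[{"grip":85,"tx":-28,"ty":0,"tz":-27,"wx":0,"wy":0,"wz":0},{"grip":85,"tx":-28,"ty":0,"tz":-27,"wx":0,"wy":0,"wz":0}]' 60
python3 - <<'E'
from h import *
p,R=tool(); print(p.round(1), R.round(3).tolist(), sense()["joints"].round(3)); d=np.array([505,244,200])-p; print((R.T@d).round(1))
E
```

```text
time_s: 0.42
eef_pos: [245.6, -405.2, 230.5]
ee_rot: [0.149, -0.149, 0.692, -0.691]
force: [0.2, -0.1, -0.1]
grip_width: 0.999
[ 245.6 -405.2  230.5] [[-0.911, -0.0, 0.412], [-0.412, 0.001, -0.911], [-0.0, -1.0, -0.001]] [-1.274  0.201  1.645  0.     1.297 -0.127]
[-503.7   31.2 -484.7]
```

```bash
R='' ; python3 -m handwheel '[{"grip":85,"tx":-28,"ty":1,"tz":-27,"wx":0,"wy":0,"wz":0},{"grip":85,"tx":-28,"ty":1,"tz":-27,"wx":0,"wy":0,"wz":0},{"grip":85,"tx":-28,"ty":1,"tz":-27,"wx":0,"wy":0,"wz":0},{"grip":85,"tx":-28,"ty":1,"tz":-27,"wx":0,"wy":0,"wz":0},{"grip":85,"tx":-28,"ty":1,"tz":-27,"wx":0,"wy":0,"wz":0},{"grip":85,"tx":-28,"ty":1,"tz":-27,"wx":0,"wy":0,"wz":0},{"grip":85,"tx":-28,"ty":1,"tz":-27,"wx":0,"wy":0,"wz":0},{"grip":85,"tx":-28,"ty":1,"tz":-27,"wx":0,"wy":0,"wz":0},{"grip":85,"tx":-28,"ty":1,"tz":-27,"wx":0,"wy":0,"wz":0}]' 60
python3 - <<'E'
from h import *
p,R=tool(); print(p.round(1), R.round(3).tolist(), sense()["joints"].round(3)); d=np.array([505,244,200])-p; print((R.T@d).round(1))
E
```

```text
time_s: 1.17
eef_pos: [375.0, -78.2, 222.4]
ee_rot: [-0.15, 0.149, -0.691, 0.691]
force: [0.4, -0.7, -0.5]
grip_width: 1.0
[375.  -78.2 222.4] [[-0.91, 0.001, 0.414], [-0.414, -0.0, -0.91], [-0.0, -1.0, 0.001]] [-0.514 -0.     1.892  0.     1.249  0.63 ]
[-251.7   22.4 -239.5]
```

```bash
python3 -m handwheel '[{"grip":85,"tx":-28,"ty":2,"tz":-27,"wx":0,"wy":0,"wz":0},{"grip":85,"tx":-28,"ty":2,"tz":-27,"wx":0,"wy":0,"wz":0},{"grip":85,"tx":-28,"ty":2,"tz":-27,"wx":0,"wy":0,"wz":0},{"grip":85,"tx":-28,"ty":2,"tz":-27,"wx":0,"wy":0,"wz":0},{"grip":85,"tx":-28,"ty":2,"tz":-27,"wx":0,"wy":0,"wz":0},{"grip":85,"tx":-28,"ty":2,"tz":-27,"wx":0,"wy":0,"wz":0},{"grip":85,"tx":-28,"ty":2,"tz":-27,"wx":0,"wy":0,"wz":0},{"grip":85,"tx":-28,"ty":2,"tz":-27,"wx":0,"wy":0,"wz":0},{"grip":85,"tx":-20,"ty":2,"tz":-20,"wx":0,"wy":0,"wz":0}]' 60
python3 - <<'E'
from h import *
p,R=tool(); print(p.round(1), R.round(3).tolist(), sense()["joints"].round(3)); d=np.array([505,244,200])-p; print((R.T@d).round(1))
cap("wrist","c_wrist")
E
```

```text
time_s: 1.92
eef_pos: [499.5, 238.7, 203.9]
ee_rot: [0.15, -0.15, 0.691, -0.691]
force: [-0.5, -0.6, 0.3]
grip_width: 0.991
[499.5 238.7 203.9] [[-0.91, -0.0, 0.415], [-0.415, 0.0, -0.91], [-0.0, -1.0, -0.0]] [0.234 0.397 1.452 0.    1.292 1.376]
[-7.2  3.9 -2.6]
```

```bash
A='x'; python3 -m handwheel '[{"grip":60,"tx":-7,"ty":0,"tz":-2,"wx":0,"wy":-0.124,"wz":0},{"grip":60,"tx":0,"ty":0,"tz":0,"wx":0,"wy":-0.124,"wz":0},{"grip":60,"tx":0,"ty":0,"tz":0,"wx":0,"wy":-0.124,"wz":0},{"grip":60,"tx":0,"ty":0,"tz":0,"wx":0,"wy":-0.124,"wz":0},{"grip":60,"tx":0,"ty":0,"tz":0,"wx":0,"wy":-0.124,"wz":0},{"grip":60,"tx":0,"ty":0,"tz":0,"wx":0,"wy":-0.124,"wz":0},{"grip":60,"tx":0,"ty":0,"tz":0,"wx":0,"wy":-0.124,"wz":0},{"grip":60,"tx":0,"ty":0,"tz":0,"wx":0,"wy":-0.124,"wz":0},{"grip":60,"tx":0,"ty":0,"tz":0,"wx":0,"wy":-0.124,"wz":0},{"grip":60,"tx":0,"ty":0,"tz":0,"wx":0,"wy":-0.124,"wz":0}]' 60
python3 -m handwheel '[{"grip":60,"tx":0,"ty":0,"tz":0,"wx":0,"wy":-0.124,"wz":0},{"grip":60,"tx":0,"ty":0,"tz":0,"wx":0,"wy":-0.124,"wz":0},{"grip":60,"tx":0,"ty":0,"tz":0,"wx":0,"wy":-0.124,"wz":0},{"grip":60,"tx":0,"ty":0,"tz":0,"wx":0,"wy":-0.124,"wz":0},{"grip":60,"tx":0,"ty":0,"tz":0,"wx":0,"wy":-0.124,"wz":0},{"grip":60,"tx":0,"ty":0,"tz":0,"wx":0,"wy":-0.124,"wz":0},{"grip":60,"tx":0,"ty":0,"tz":0,"wx":0,"wy":-0.124,"wz":0},{"grip":60,"tx":0,"ty":0,"tz":0,"wx":0,"wy":-0.124,"wz":0},{"grip":60,"tx":0,"ty":0,"tz":0,"wx":0,"wy":-0.124,"wz":0},{"grip":60,"tx":0,"ty":0,"tz":0,"wx":0,"wy":-0.124,"wz":0}]' 60
python3 -m handwheel '[{"grip":60,"tx":0,"ty":0,"tz":0,"wx":0,"wy":-0.124,"wz":0},{"grip":60,"tx":0,"ty":0,"tz":0,"wx":0,"wy":-0.124,"wz":0},{"grip":60,"tx":0,"ty":0,"tz":0,"wx":0,"wy":-0.124,"wz":0},{"grip":60,"tx":0,"ty":0,"tz":0,"wx":0,"wy":-0.124,"wz":0},{"grip":60,"tx":0,"ty":0,"tz":0,"wx":0,"wy":-0.124,"wz":0},{"grip":60,"tx":0,"ty":0,"tz":0,"wx":0,"wy":-0.124,"wz":0},{"grip":60,"tx":0,"ty":0,"tz":0,"wx":0,"wy":-0.124,"wz":0},{"grip":60,"tx":0,"ty":0,"tz":0,"wx":0,"wy":-0.124,"wz":0},{"grip":60,"tx":0,"ty":0,"tz":0,"wx":0,"wy":-0.124,"wz":0},{"grip":60,"tx":0,"ty":0,"tz":0,"wx":0,"wy":-0.124,"wz":0}]' 60
python3 - <<'E'
from h import *
p,R=tool(); print(p.round(1), R.round(3).tolist(), sense()["joints"].round(3)); print("jaw yaw",np.arctan2(R[1,2],R[0,2]))
c=cap("wrist","d_wrist"); import pickle; pickle.dump(c,open("d1.pkl","wb")); print(proj(c,[505,244,104]))
E
```

```text
time_s: 2.8
eef_pos: [504.6, 240.4, 204.2]
ee_rot: [-0.525, 0.525, -0.474, 0.474]
force: [0.2, -0.2, 0.0]
grip_width: 0.705
time_s: 3.63
eef_pos: [504.6, 240.4, 204.2]
ee_rot: [-0.702, 0.703, -0.081, 0.081]
force: [0.1, -0.4, 0.3]
grip_width: 0.701
time_s: 4.47
eef_pos: [504.6, 240.4, 204.2]
ee_rot: [0.619, -0.619, -0.342, 0.343]
force: [-0.6, 0.9, -0.7]
grip_width: 0.699
[504.6 240.4 204.2] [[0.531, -0.0, -0.848], [0.848, -0.0, 0.531], [-0.0, -1.0, 0.0]] [ 0.235  0.409  1.434  0.     1.299 -2.347]
jaw yaw 2.5820726014256143
[277.57480349 219.677158  ]
```

View pics/d_wrist.png

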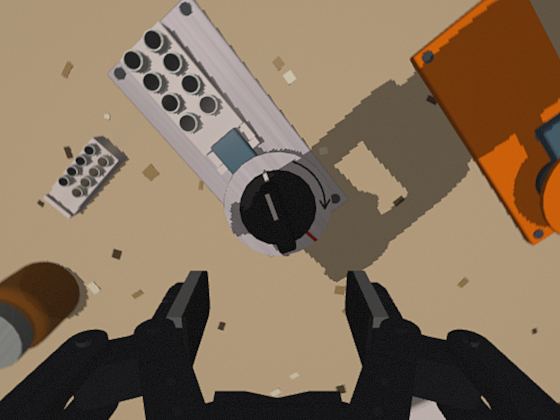

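```bash
python3 - <<'E'
from h import *
import pickle
c=pickle.load(open("d1.pkl","rb")); zoom(c,215,130,345,270,4,"d_z")
im=c["pixels"].astype(int)
m=((im.max(2)<60)).astype(np.uint8); m[:,:230]=0;m[:,325:]=0;m[:160]=0;m[262:]=0
n,l,s,ce=cv2.connectedComponentsWithStats(m); 
for i in range(1,n):
    if s[i,4]>300: print(s[i],ce[i])
E
```

```text
[ 240  170   76   84 4424] [278.1460217  208.80040687]
```

View pics/d_z.png

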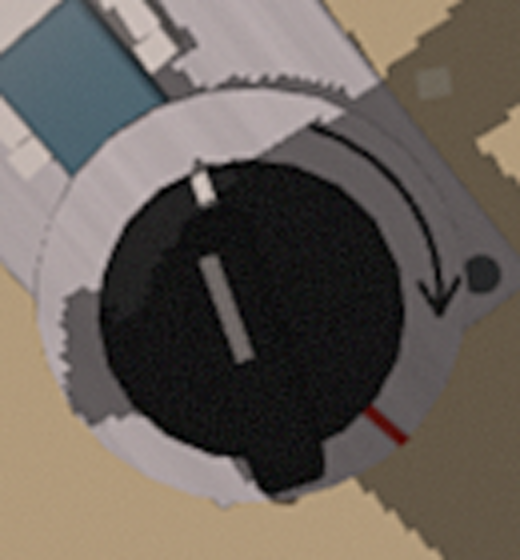

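```bash
python3 - <<'E'
from h import *
import pickle
c=pickle.load(open("d1.pkl","rb"))
g=lambda p:((p[0]+.5)/4-.5+215,(p[1]+.5)/4-.5+130)
f=lambda p,z:ray(c,g(p),z)
ctr=f((252.5,309),69.7); print("disc",ctr.round(1), [f(p,69.7).round(1) for p in((101,309),(404,309),(252,160),(252,458))])
print("collar", ((f((38,293),59)+f((465,293),59))/2).round(1), np.linalg.norm(f((38,293),59)-f((465,293),59)))
a,b=f((210,256),104.7),f((245,362),104.7); print("bar",a.round(1),b.round(1),np.degrees(np.arctan2(*(a-b)[1::-1])))
a=f((203,185),69.7);print("rim",a.round(1),np.degrees(np.arctan2(*(a-ctr)[1::-1])),np.linalg.norm(a-ctr))
a=f((386,424),59.7);print("red",a.round(1),np.degrees(np.arctan2(*(a-ctr)[1::-1])),np.linalg.norm(a-ctr))
p,q=f((367,408),59.7),f((405,440),59.7);print("reddir",np.degrees(np.arctan2(*(q-p)[1::-1])))
E
```

```text
disc [505.1 244.5  69.7] [array([531.2, 228.1,  69.7]), array([478.9, 260.9,  69.7]), array([488.9, 218.5,  69.7]), array([522.6, 272.2,  69.7])]
collar [505.  244.1  59. ] 90.15006870738561
bar [500.8 223.5 104.7] [506.1 243.4 104.7] -104.79156066996671
rim [499.8 217.6  69.7] -101.13234337517746 27.46896804211937
red [495.9 284.5  59.7] 102.92817484300609 42.19280104295129
reddir 106.60286891171523
```

```bash
python3 -m handwheel '[{"grip":40,"tx":0,"ty":0,"tz":0,"wx":0,"wy":-0.114,"wz":0},{"grip":40,"tx":0,"ty":0,"tz":0,"wx":0,"wy":-0.114,"wz":0},{"grip":40,"tx":0,"ty":0,"tz":0,"wx":0,"wy":-0.113,"wz":0},{"grip":40,"tx":4,"ty":20,"tz":0.4,"wx":0,"wy":0,"wz":0},{"grip":40,"tx":0,"ty":20,"tz":0,"wx":0,"wy":0,"wz":0},{"grip":40,"tx":0,"ty":20,"tz":0,"wx":0,"wy":0,"wz":0},{"grip":40,"tx":0,"ty":20,"tz":0,"wx":0,"wy":0,"wz":0},{"grip":40,"tx":0,"ty":8,"tz":0,"wx":0,"wy":0,"wz":0}]' 60
python3 - <<'E'
from h import *
p,R=tool(); print(p.round(1), "jaw yaw",np.arctan2(R[1,2],R[0,2]), sense()["joints"].round(3)); 
c=cap("wrist","e_wrist")
E
```

```text
time_s: 5.18
eef_pos: [504.1, 244.1, 113.7]
ee_rot: [0.554, -0.553, -0.439, 0.441]
force: [-0.5, -0.2, -0.3]
grip_width: 0.468
[504.1 244.1 113.7] jaw yaw 2.9142259291891848 [ 0.242  0.507  1.538 -0.     1.101 -2.672]
```

View pics/e_wrist.png

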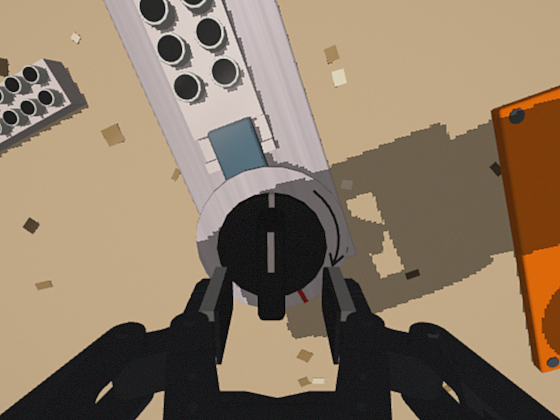

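```bash
python3 - <<'E'
from h import *
c=cap("wrist"); p,R=tool(); zoom(c,200,180,340,330,4,"e_z")
for uv,z in [((270.5,233),104.7),((270.5,271),104.7),((271,201),69.7),((217,245),69.7),((326.5,245),69.7)]:
    X=ray(c,uv,z); print(X.round(1),(R.T@(X-p)).round(1))
print(proj(c,p),proj(c,[505.1,244.4,104.7]))
E
```

```text
[501.2 223.6 104.7] [-20.9  10.5  -1.4]
[505.6 242.2 104.7] [-1.8 10.5 -1.5]
[500.1 218.2  69.7] [-26.3  45.5  -1.6]
[535.9 236.4  69.7] [ -0.6  45.4 -32.4]
[475.4 250.6  69.7] [-0.4 45.6 29.7]
[273.56106526 285.42214531] [272.69585271 274.89752502]
```

View pics/e_z.png

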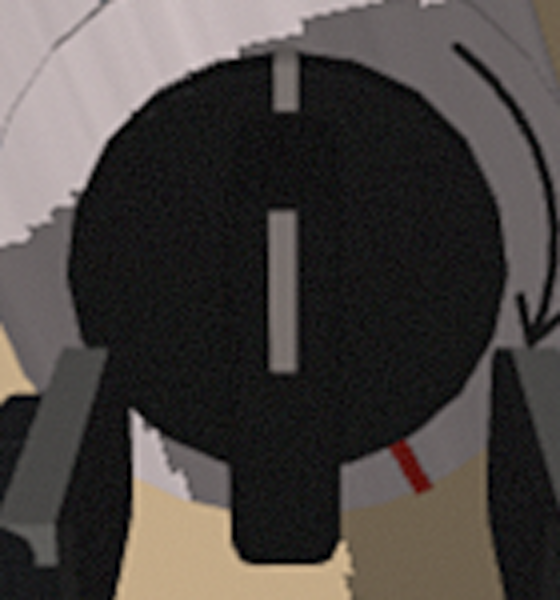

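```bash
python3 -m handwheel '[{"grip":40,"tx":-0.5,"ty":15,"tz":-1.3,"wx":0,"wy":0,"wz":0},{"grip":40,"tx":0,"ty":13,"tz":0,"wx":0,"wy":0,"wz":0},{"grip":40,"tx":0,"ty":10,"tz":0,"wx":0,"wy":0,"wz":0},{"grip":40,"tx":0,"ty":0,"tz":0,"wx":0,"wy":0,"wz":0}]' 60
python3 - <<'E'
from h import *
p,R=tool(); s=sense(); print(p.round(1), "jaw yaw",np.arctan2(R[1,2],R[0,2]), s["force"].round(1),s["wrist_torque"].round(2)); 
E
```

```text
time_s: 5.62
eef_pos: [505.9, 243.6, 77.5]
ee_rot: [0.553, -0.553, -0.44, 0.441]
force: [-0.4, -0.1, -0.2]
grip_width: 0.467
[505.9 243.6  77.5] jaw yaw 2.9161950718679552 [-0.4 -0.1 -0.2] [-0.04  0.03  0.02]
```

```bash
python3 -m handwheel '[{"grip":40,"tx":0,"ty":3,"tz":0,"wx":0,"wy":0,"wz":0},{"grip":10,"tx":0,"ty":0,"tz":0,"wx":0,"wy":0,"wz":0},{"grip":10,"tx":0,"ty":0,"tz":0,"wx":0,"wy":0,"wz":0},{"grip":10,"tx":0,"ty":0,"tz":0,"wx":0,"wy":0,"wz":0},{"grip":10,"tx":0,"ty":0,"tz":0,"wx":0,"wy":0,"wz":0}]' 60
python3 - <<'E'
from h import *
p,R=tool(); s=sense(); print(p.round(1), "jaw yaw",np.arctan2(R[1,2],R[0,2]), (R.T@s["force"]).round(1),(R.T@s["wrist_torque"]).round(2)); 
E
```

```text
time_s: 6.03
eef_pos: [507.0, 243.8, 76.2]
ee_rot: [-0.553, 0.553, 0.441, -0.44]
force: [0.7, -1.7, 4.3]
grip_width: 0.149
[507.  243.8  76.2] jaw yaw 2.916894380954614 [-1.5 -4.3 -1.1] [-0.    0.03  0.07]
```

```bash
python3 -m handwheel '[{"grip":10,"tx":0,"ty":-0.2,"tz":0,"wx":0,"wy":0.08,"wz":0},{"grip":10,"tx":0,"ty":-0.2,"tz":0,"wx":0,"wy":0.08,"wz":0},{"grip":10,"tx":0,"ty":-0.2,"tz":0,"wx":0,"wy":0.08,"wz":0},{"grip":10,"tx":0,"ty":-0.2,"tz":0,"wx":0,"wy":0.08,"wz":0},{"grip":10,"tx":0,"ty":0,"tz":0,"wx":0,"wy":0,"wz":0}]' 60
python3 - <<'E'
from h import *
p,R=tool(); s=sense(); print(p.round(1), "jaw yaw",np.arctan2(R[1,2],R[0,2]), (R.T@s["force"]).round(1),(R.T@s["wrist_torque"]).round(2)); 
E
```

```text
time_s: 6.45
eef_pos: [506.5, 244.0, 77.0]
ee_rot: [0.617, -0.617, -0.346, 0.346]
force: [-0.9, 0.8, 5.7]
grip_width: 0.151
[506.5 244.   77. ] jaw yaw 2.5929169877622678 [ 0.2 -5.7  1.2] [0.35 0.17 0.16]
```

```bash
python3 -m handwheel '[{"grip":10,"tx":0,"ty":-0.32,"tz":0,"wx":0,"wy":0.12,"wz":0},{"grip":10,"tx":0,"ty":-0.32,"tz":0,"wx":0,"wy":0.12,"wz":0},{"grip":10,"tx":0,"ty":-0.32,"tz":0,"wx":0,"wy":0.12,"wz":0},{"grip":10,"tx":0,"ty":-0.32,"tz":0,"wx":0,"wy":0.12,"wz":0},{"grip":10,"tx":0,"ty":-0.32,"tz":0,"wx":0,"wy":0.12,"wz":0},{"grip":10,"tx":0,"ty":-0.32,"tz":0,"wx":0,"wy":0.12,"wz":0},{"grip":10,"tx":0,"ty":-0.32,"tz":0,"wx":0,"wy":0.12,"wz":0},{"grip":10,"tx":0,"ty":-0.32,"tz":0,"wx":0,"wy":0.12,"wz":0},{"grip":10,"tx":0,"ty":-0.32,"tz":0,"wx":0,"wy":0.12,"wz":0},{"grip":10,"tx":0,"ty":-0.32,"tz":0,"wx":0,"wy":0.12,"wz":0}]' 60
python3 - <<'E'
from h import *
p,R=tool(); s=sense(); print(p.round(1), "jaw yaw",np.arctan2(R[1,2],R[0,2]), (R.T@s["force"]).round(1),(R.T@s["wrist_torque"]).round(2)); 
E
```

```text
time_s: 7.28
eef_pos: [505.7, 245.6, 80.0]
ee_rot: [0.705, -0.703, 0.063, -0.063]
force: [-5.4, 11.4, 3.8]
grip_width: 0.154
[505.7 245.6  80. ] jaw yaw 1.3915850845620092 [-7.3 -3.7 10.3] [ 1.67 -0.22  0.95]
```

```bash
python3 -m handwheel '[{"grip":10,"tx":-0.7,"ty":-0.32,"tz":1.0,"wx":0,"wy":0.12,"wz":0},{"grip":10,"tx":0,"ty":-0.32,"tz":0,"wx":0,"wy":0.12,"wz":0},{"grip":10,"tx":0,"ty":-0.32,"tz":0,"wx":0,"wy":0.12,"wz":0},{"grip":10,"tx":0,"ty":-0.32,"tz":0,"wx":0,"wy":0.12,"wz":0},{"grip":10,"tx":0,"ty":-0.32,"tz":0,"wx":0,"wy":0.12,"wz":0},{"grip":10,"tx":0,"ty":0,"tz":0,"wx":0,"wy":0,"wz":0}]' 60
python3 - <<'E'
from h import *
p,R=tool(); s=sense(); print(p.round(1), "jaw yaw",np.arctan2(R[1,2],R[0,2]), (R.T@s["force"]).round(1),(R.T@s["wrist_torque"]).round(2)); 
E
```

```text
time_s: 7.78
eef_pos: [506.2, 246.6, 81.6]
ee_rot: [0.655, -0.653, 0.269, -0.269]
force: [1.2, 9.8, 1.0]
grip_width: 0.152
[506.2 246.6  81.6] jaw yaw 0.7905032825752946 [-6.  -1.   7.8] [1.22 0.12 1.01]
```

```bash
python3 -m handwheel '[{"grip":10,"tx":-0.7,"ty":-0.28,"tz":0.7,"wx":0,"wy":0.11,"wz":0},{"grip":10,"tx":0,"ty":-0.28,"tz":0,"wx":0,"wy":0.11,"wz":0},{"grip":10,"tx":0,"ty":-0.28,"tz":0,"wx":0,"wy":0.11,"wz":0},{"grip":10,"tx":0,"ty":-0.28,"tz":0,"wx":0,"wy":0.11,"wz":0},{"grip":10,"tx":0,"ty":0,"tz":0,"wx":0,"wy":0,"wz":0}]' 60
python3 - <<'E'
from h import *
p,R=tool(); s=sense(); print(p.round(1), "jaw yaw",np.arctan2(R[1,2],R[0,2]), (R.T@s["force"]).round(1),(R.T@s["wrist_torque"]).round(2)); 
c=cap("wrist","f_wrist");c=cap("top"); zoom(c,130,150,270,270,5,"f_top")
E
```

```text
time_s: 8.2
eef_pos: [506.8, 247.1, 82.7]
ee_rot: [0.581, -0.578, 0.405, -0.405]
force: [4.0, 7.6, -0.7]
grip_width: 0.155
[506.8 247.1  82.7] jaw yaw 0.3510287162609829 [-5.7  0.8  6.4] [1.02 0.17 0.84]
```

View pics/f_wrist.png

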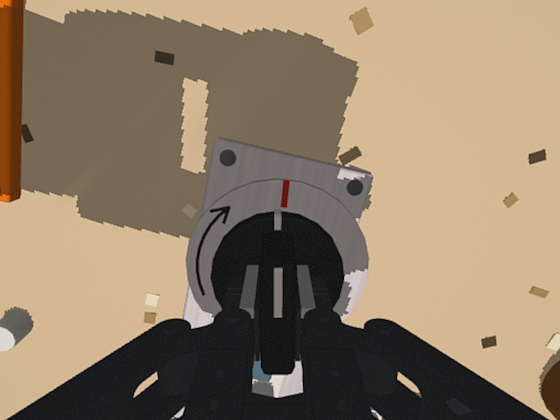

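View pics/f_top.png

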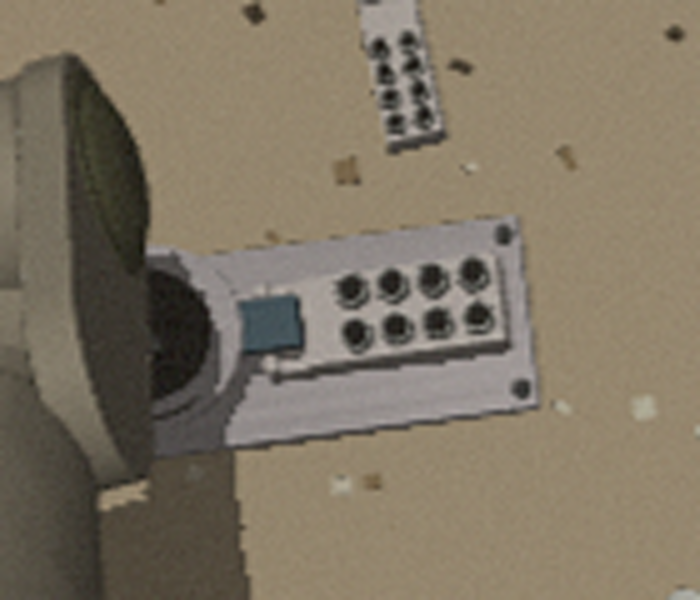

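```bash
python3 - <<'E'
from h import *
c=cap("wrist"); zoom(c,180,160,380,310,4,"f_wz")
E
```

```text
(no output)
```

View pics/f_wz.png

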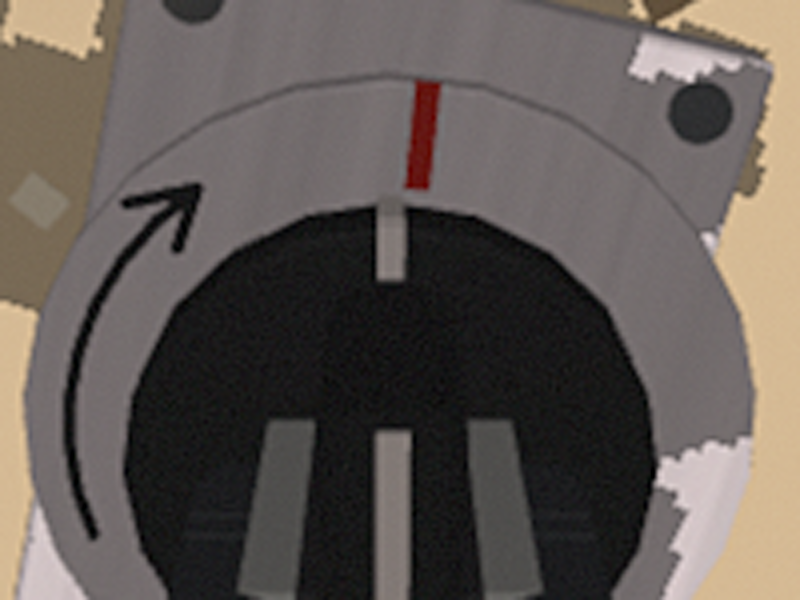

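```bash
python3 -m handwheel '[{"grip":10,"tx":-0.6,"ty":-0.25,"tz":0.6,"wx":0,"wy":0.105,"wz":0},{"grip":10,"tx":0,"ty":0,"tz":0,"wx":0,"wy":0,"wz":0},{"grip":10,"tx":0,"ty":0,"tz":0,"wx":0,"wy":0,"wz":0}]' 60
python3 - <<'E'
from h import *
p,R=tool(); s=sense(); print(p.round(1), "jaw yaw",np.arctan2(R[1,2],R[0,2]), (R.T@s["force"]).round(1),(R.T@s["wrist_torque"]).round(2)); 
c=cap("wrist");zoom(c,180,160,380,310,4,"g_wz")
E
```

```text
time_s: 8.6
eef_pos: [506.9, 247.2, 82.9]
ee_rot: [0.56, -0.558, 0.432, -0.433]
force: [3.3, 4.8, 2.0]
grip_width: 0.154
[506.9 247.2  82.9] jaw yaw 0.2539750927197028 [-3.8 -2.   4.4] [0.76 0.22 0.49]
```

View pics/g_wz.png

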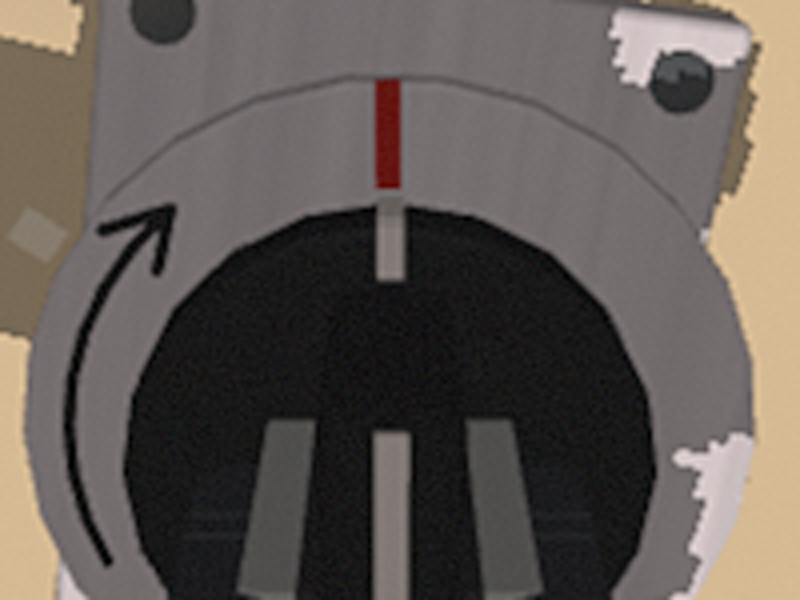

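```bash
python3 -m handwheel '[{"grip":40,"tx":0,"ty":0,"tz":0,"wx":0,"wy":0,"wz":0},{"grip":40,"tx":0,"ty":0,"tz":0,"wx":0,"wy":0,"wz":0},{"grip":40,"tx":0,"ty":-10,"tz":0,"wx":0,"wy":0,"wz":0},{"grip":40,"tx":0,"ty":-25,"tz":0,"wx":0,"wy":0,"wz":0},{"grip":40,"tx":0,"ty":-35,"tz":0,"wx":0,"wy":0,"wz":0},{"grip":70,"tx":20,"ty":-30,"tz":-3,"wx":0,"wy":0,"wz":0},{"grip":70,"tx":32,"ty":-10,"tz":-4,"wx":0,"wy":0,"wz":0},{"grip":70,"tx":32,"ty":0,"tz":-4,"wx":0,"wy":0,"wz":0},{"grip":70,"tx":27,"ty":0,"tz":-4,"wx":0,"wy":0.12,"wz":0},{"grip":70,"tx":0,"ty":0,"tz":0,"wx":0,"wy":0.017,"wz":0}]' 60
python3 - <<'E'
from h import *
import pickle
p,R=tool(); s=sense(); print(p.round(1), "jaw yaw",np.arctan2(R[1,2],R[0,2]), s["joints"].round(2)) 
c=cap("wrist","h_wrist");pickle.dump(c,open("d2.pkl","wb")); t=cap("top","h_top"); pickle.dump(t,open("d2t.pkl","wb"))
zoom(t,130,140,260,255,6,"h_tz")
E
```

```text
time_s: 9.48
eef_pos: [519.7, 131.4, 193.2]
ee_rot: [-0.526, 0.526, -0.472, 0.473]
force: [-0.2, 0.4, -0.1]
grip_width: 0.819
[519.7 131.4 193.2] jaw yaw 0.10638379026339403 [ 0.03  0.37  1.52 -0.    1.25 -0.08]
```

View pics/h_wrist.png

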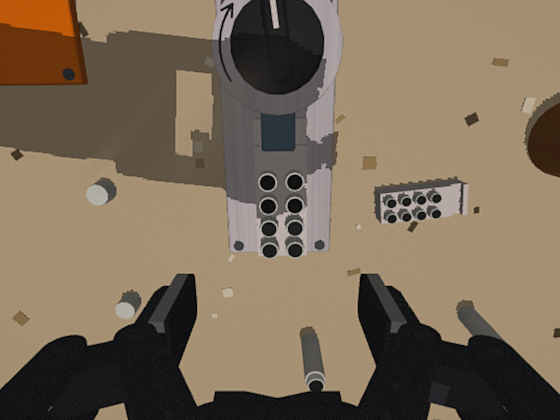

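View pics/h_tz.png

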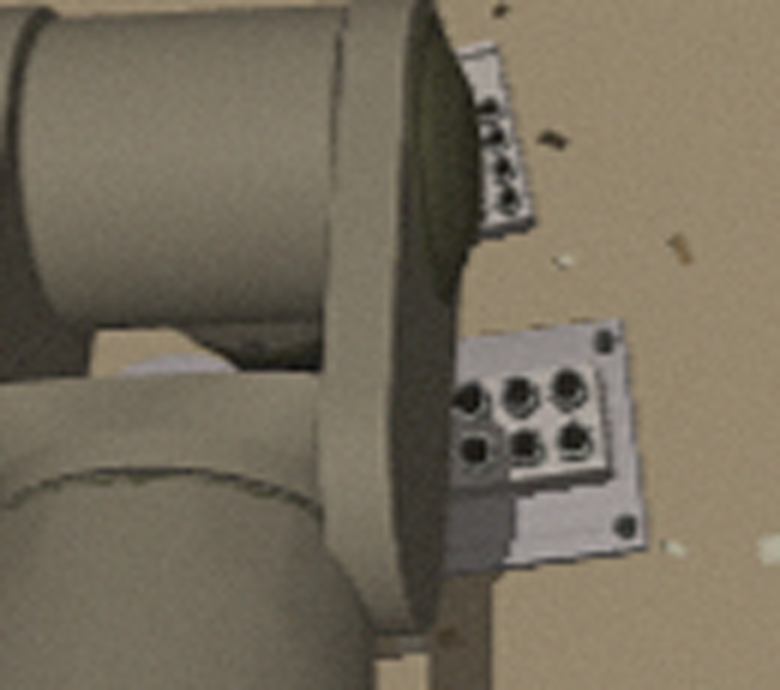

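```bash
python3 - <<'E'
from h import *
import pickle
c=pickle.load(open("d2.pkl","rb")); zoom(c,220,90,350,270,4,"h_z")
im=cv2.cvtColor(c["pixels"],cv2.COLOR_RGB2GRAY)
m=((im<55)).astype(np.uint8); m[:170]=0;m[262:]=0;m[:,:250]=0;m[:,310:]=0
n,l,s,ce=cv2.connectedComponentsWithStats(m)
P=[]
for i in range(1,n):
    if s[i,4]>80: print(s[i],ce[i].round(1)); P.append(ray(c,ce[i],56))
P=np.array(P); print(P.round(1)); ct=P.mean(0); u,_,v=np.linalg.svd((P-ct)[:,:2]); d=v[0]; d=d if d[1]<0 else -d
print("ctr",ct.round(1),"dir",d.round(3),np.arctan2(d[1],d[0]),"rack",(ct[:2]-19*d).round(1))
p,R=tool();
for uv in [(228,252),(328,252)]: print(ray(c,uv,12).round(1))
E
```

```text
[287 175  15  14 167] [294.4 181.6]
[260 176  15  14 168] [267.1 182.3]
[288 199  14  14 158] [294.4 205.4]
[261 200  15  13 155] [267.8 206. ]
[262 223  14  13 147] [268.5 228.7]
[288 222  14  13 145] [294.6 228.2]
[263 245  14  12 135] [269.1 250.6]
[288 244  14  13 138] [294.8 250.1]
[[531.  150.7  56. ]
 [509.2 147.9  56. ]
 [533.5 131.   56. ]
 [511.7 128.1  56. ]
 [514.3 108.4  56. ]
 [536.  111.1  56. ]
 [516.7  88.6  56. ]
 [538.6  91.3  56. ]]
ctr [523.9 119.6  56. ] dir [ 0.126 -0.992] -1.4448081921907883 rack [521.5 138.5]
[477.1  63.5  12. ]
[576.1  74.   12. ]
```

View pics/h_z.png

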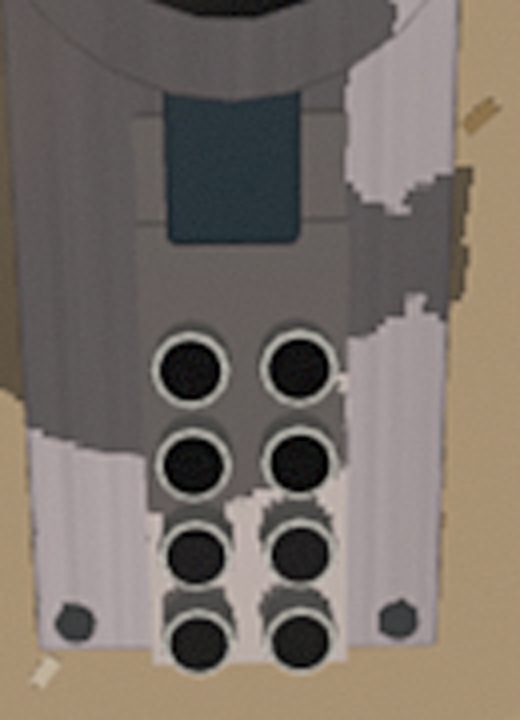

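```bash
python3 -m handwheel '[{"grip":64,"tx":-1.8,"ty":20,"tz":2.6,"wx":0,"wy":-0.02,"wz":0},{"grip":64,"tx":0,"ty":30,"tz":0,"wx":0,"wy":0,"wz":0},{"grip":64,"tx":0,"ty":30,"tz":0,"wx":0,"wy":0,"wz":0},{"grip":64,"tx":0,"ty":20,"tz":0,"wx":0,"wy":0,"wz":0},{"grip":64,"tx":0,"ty":10,"tz":0,"wx":0,"wy":0,"wz":0},{"grip":64,"tx":0,"ty":0,"tz":0,"wx":0,"wy":0,"wz":0}]' 50
python3 - <<'E'
from h import *
p,R=tool(); s=sense(); print(p.round(1), "jaw yaw",np.arctan2(R[1,2],R[0,2]), (R.T@(np.array([522.1,133.5,15])-p)).round(1)) 
c=cap("wrist","i_wrist")
E
```

```text
time_s: 10.08
eef_pos: [520.6, 138.1, 80.7]
ee_rot: [-0.532, 0.534, -0.465, 0.464]
force: [0.2, 0.9, -0.1]
grip_width: 0.752
[520.6 138.1  80.7] jaw yaw 0.13726152785690643 [ 4.8 65.7  1.1]
```

View pics/i_wrist.png

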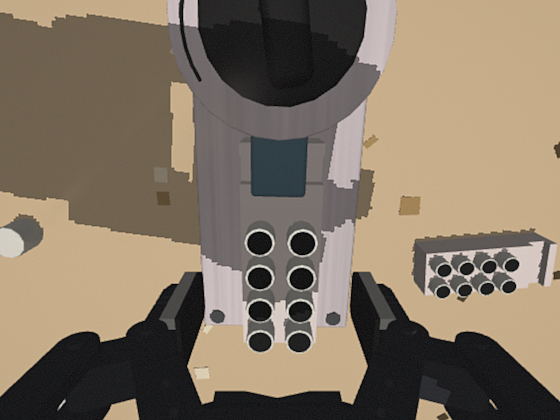

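```bash
python3 -m handwheel '[{"grip":64,"tx":4.8,"ty":20,"tz":1,"wx":0,"wy":0.011,"wz":0},{"grip":64,"tx":0,"ty":20,"tz":0,"wx":0,"wy":0,"wz":0},{"grip":64,"tx":0,"ty":15,"tz":0,"wx":0,"wy":0,"wz":0},{"grip":64,"tx":0,"ty":7,"tz":0,"wx":0,"wy":0,"wz":0},{"grip":64,"tx":0,"ty":0,"tz":0,"wx":0,"wy":0,"wz":0},{"grip":64,"tx":0,"ty":0,"tz":0,"wx":0,"wy":0,"wz":0}]' 50
python3 - <<'E'
from h import *
p,R=tool(); s=sense(); print(p.round(1), "jaw yaw",np.arctan2(R[1,2],R[0,2]), (R.T@(np.array([522.1,133.5,15])-p)).round(1)) 
E
```

```text
time_s: 10.63
eef_pos: [524.1, 133.0, 21.6]
ee_rot: [0.531, -0.53, 0.467, -0.468]
force: [0.0, 0.6, 0.9]
grip_width: 0.747
[524.1 133.   21.6] jaw yaw 0.12452722025599866 [-0.7  6.6 -2. ]
```

```bash
python3 -m handwheel '[{"grip":64,"tx":0,"ty":3,"tz":-1,"wx":0,"wy":0,"wz":0},{"grip":64,"tx":0,"ty":2.5,"tz":0,"wx":0,"wy":0,"wz":0},{"grip":64,"tx":0,"ty":0,"tz":0,"wx":0,"wy":0,"wz":0}]' 50
python3 - <<'E'
from h import *
p,R=tool(); s=sense(); print(p.round(1), "jaw yaw",np.arctan2(R[1,2],R[0,2]), (R.T@(np.array([522.1,133.5,15])-p)).round(1)) 
c=cap("wrist","j_wrist");c=cap("side");zoom(c,180,160,340,330,4,"j_side")
E
```

```text
time_s: 10.88
eef_pos: [522.4, 132.7, 15.0]
ee_rot: [0.53, -0.53, 0.468, -0.468]
force: [-0.0, 0.1, -1.4]
grip_width: 0.752
[522.4 132.7  15. ] jaw yaw 0.1241298439735622 [-0.8 -0.  -0.2]
```

View pics/j_wrist.png

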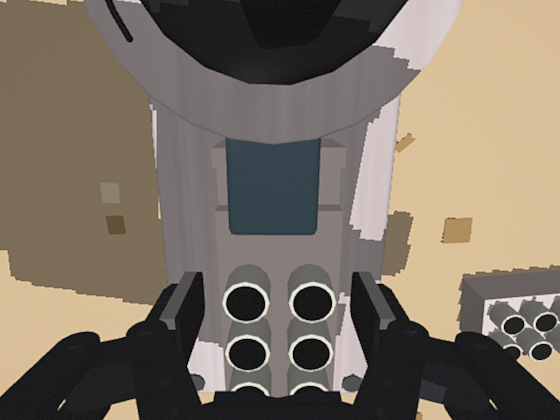

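View pics/j_side.png

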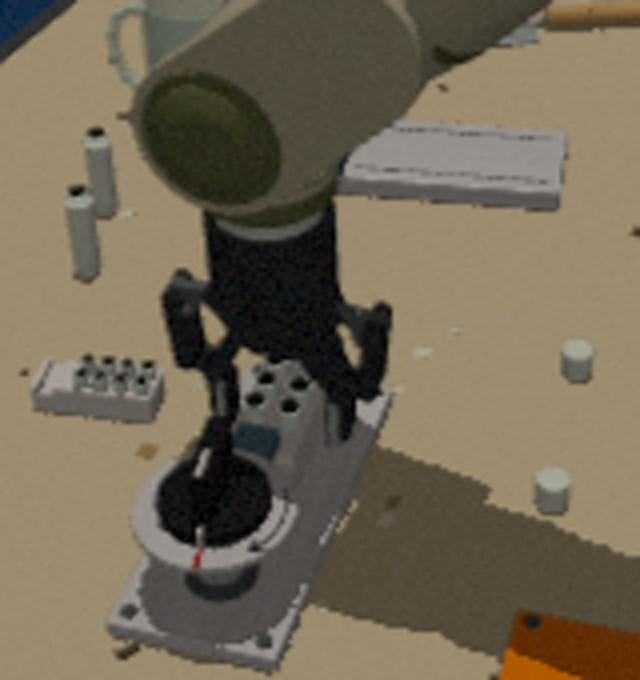

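```bash
python3 -m handwheel '[{"grip":36,"tx":0,"ty":0,"tz":0,"wx":0,"wy":0,"wz":0},{"grip":36,"tx":0,"ty":0,"tz":0,"wx":0,"wy":0,"wz":0},{"grip":36,"tx":0,"ty":0,"tz":0,"wx":0,"wy":0,"wz":0},{"grip":36,"tx":0,"ty":0,"tz":0,"wx":0,"wy":0,"wz":0},{"grip":36,"tx":0,"ty":0,"tz":0,"wx":0,"wy":0,"wz":0}]' 50
python3 - <<'E'
from h import *
p,R=tool(); s=sense(); print(p.round(1), "jaw yaw",np.arctan2(R[1,2],R[0,2]), (R.T@s["force"]).round(1),s["grip_width"]*85.4) 
E
```

```text
time_s: 11.4
eef_pos: [522.6, 132.7, 15.2]
ee_rot: [0.53, -0.53, 0.468, -0.468]
force: [-0.8, -0.9, 5.6]
grip_width: 0.506
[522.6 132.7  15.2] jaw yaw 0.12405285379367452 [ 0.8 -5.6 -0.9] 43.243207660504844
```

```bash
python3 -m handwheel '[{"grip":36,"tx":4,"ty":0,"tz":0,"wx":0,"wy":0,"wz":0},{"grip":36,"tx":7,"ty":0,"tz":0,"wx":0,"wy":0,"wz":0},{"grip":36,"tx":8,"ty":0,"tz":0,"wx":0,"wy":0,"wz":0},{"grip":36,"tx":8,"ty":0,"tz":0,"wx":0,"wy":0,"wz":0},{"grip":36,"tx":6,"ty":0,"tz":0,"wx":0,"wy":0,"wz":0},{"grip":36,"tx":0,"ty":0,"tz":0,"wx":0,"wy":0,"wz":0}]' 50
python3 - <<'E'
from h import *
p,R=tool(); s=sense(); print(p.round(1), "jaw yaw",np.arctan2(R[1,2],R[0,2]), (R.T@s["force"]).round(1),s["grip_width"]*85.4) 
c=cap("wrist","k_wrist")
E
```

```text
time_s: 11.9
eef_pos: [526.9, 99.1, 15.2]
ee_rot: [0.53, -0.53, 0.468, -0.469]
force: [0.8, -3.0, 5.1]
grip_width: 0.506
[526.9  99.1  15.2] jaw yaw 0.12327800954464967 [ 3.1 -5.1  0.4] 43.23225137344635
```

View pics/k_wrist.png

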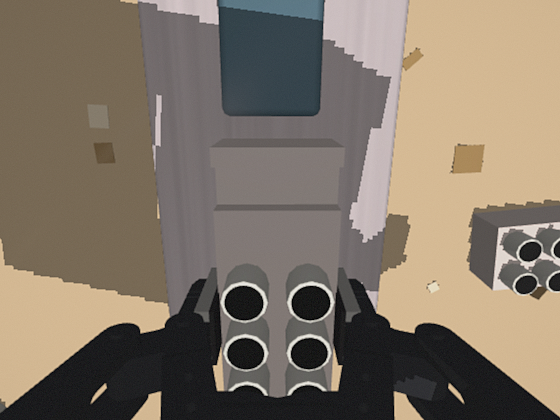

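```bash
python3 -m handwheel '[{"grip":36,"tx":0,"ty":-6,"tz":0,"wx":0,"wy":0,"wz":0},{"grip":36,"tx":0,"ty":-15,"tz":0,"wx":0,"wy":0,"wz":0},{"grip":36,"tx":0,"ty":-25,"tz":0,"wx":0,"wy":0,"wz":0},{"grip":36,"tx":0,"ty":-30,"tz":0,"wx":0,"wy":0,"wz":0},{"grip":36,"tx":0,"ty":-28,"tz":0,"wx":0,"wy":0,"wz":0},{"grip":36,"tx":0,"ty":-12,"tz":0,"wx":0,"wy":0,"wz":0},{"grip":36,"tx":0,"ty":-4,"tz":0,"wx":0,"wy":0,"wz":0}]' 50
python3 -m handwheel '[{"grip":36,"tx":10,"ty":0,"tz":-1,"wx":0,"wy":0,"wz":0},{"grip":36,"tx":22,"ty":0,"tz":-2,"wx":0,"wy":0,"wz":0},{"grip":36,"tx":34,"ty":0,"tz":-3,"wx":0,"wy":0,"wz":0},{"grip":36,"tx":40,"ty":0,"tz":-4,"wx":0,"wy":0,"wz":0},{"grip":36,"tx":40,"ty":0,"tz":-4,"wx":0,"wy":0,"wz":0},{"grip":36,"tx":40,"ty":0,"tz":-4,"wx":0,"wy":0,"wz":0},{"grip":36,"tx":40,"ty":0,"tz":-4,"wx":0,"wy":0,"wz":0},{"grip":36,"tx":38,"ty":0,"tz":-4,"wx":0,"wy":0,"wz":0},{"grip":36,"tx":28,"ty":0,"tz":-2,"wx":0,"wy":0,"wz":0},{"grip":36,"tx":15,"ty":0,"tz":-1,"wx":0,"wy":0,"wz":0}]' 50
python3 - <<'E'
from h import *
p,R=tool(); s=sense(); print(p.round(1), "jaw yaw",np.arctan2(R[1,2],R[0,2]), (R.T@s["force"]).round(1),s["grip_width"]*85.4,s["joints"].round(2)) 
E
```

```text
time_s: 12.53
eef_pos: [527.1, 100.1, 137.0]
ee_rot: [0.531, -0.529, 0.467, -0.469]
force: [0.5, 0.0, -2.1]
grip_width: 0.505
time_s: 13.37
eef_pos: [534.3, -211.8, 132.8]
ee_rot: [-0.529, 0.53, -0.47, 0.468]
force: [-0.2, 0.1, -3.0]
grip_width: 0.505
[ 534.3 -211.8  132.8] jaw yaw 0.12094696628418575 [-0.1  3.  -0.2] 43.169316708052094 [-0.58  0.51  1.47 -0.    1.16 -0.7 ]
```

Now rotate clockwise by about 1.46.

```bash
python3 -m handwheel '[{"grip":36,"tx":0,"ty":0,"tz":0,"wx":0,"wy":0.06,"wz":0},{"grip":36,"tx":0,"ty":0,"tz":0,"wx":0,"wy":0.12,"wz":0},{"grip":36,"tx":0,"ty":0,"tz":0,"wx":0,"wy":0.12,"wz":0},{"grip":36,"tx":0,"ty":0,"tz":0,"wx":0,"wy":0.12,"wz":0},{"grip":36,"tx":0,"ty":0,"tz":0,"wx":0,"wy":0.12,"wz":0},{"grip":36,"tx":0,"ty":0,"tz":0,"wx":0,"wy":0.12,"wz":0},{"grip":36,"tx":0,"ty":0,"tz":0,"wx":0,"wy":0.12,"wz":0},{"grip":36,"tx":0,"ty":0,"tz":0,"wx":0,"wy":0.12,"wz":0},{"grip":36,"tx":0,"ty":0,"tz":0,"wx":0,"wy":0.12,"wz":0},{"grip":36,"tx":0,"ty":0,"tz":0,"wx":0,"wy":0.12,"wz":0}]' 50
python3 -m handwheel '[{"grip":36,"tx":0,"ty":0,"tz":0,"wx":0,"wy":0.12,"wz":0},{"grip":36,"tx":0,"ty":0,"tz":0,"wx":0,"wy":0.12,"wz":0},{"grip":36,"tx":0,"ty":0,"tz":0,"wx":0,"wy":0.08,"wz":0},{"grip":36,"tx":0,"ty":0,"tz":0,"wx":0,"wy":0,"wz":0},{"grip":36,"tx":0,"ty":0,"tz":0,"wx":0,"wy":0,"wz":0}]' 50
python3 - <<'E'
from h import *
import pickle
p,R=tool(); s=sense(); print(p.round(1), "jaw yaw",np.arctan2(R[1,2],R[0,2]), (R.T@s["force"]).round(1),s["grip_width"]*85.4,s["joints"].round(2)) 
D={n:cap(n,"l_"+n) for n in("wrist","side","top")}; pickle.dump(D,open("d3.pkl","wb"))
zoom(D["top"],260,150,390,250,6,"l_tz"); zoom(D["side"],220,120,360,230,5,"l_sz")
E
```

```text
time_s: 14.2
eef_pos: [534.9, -207.7, 133.2]
ee_rot: [0.191, -0.192, 0.681, -0.68]
force: [0.4, 0.2, -2.9]
grip_width: 0.509
time_s: 14.62
eef_pos: [535.2, -207.9, 133.7]
ee_rot: [0.083, -0.084, 0.703, -0.702]
force: [0.5, -0.1, -2.7]
grip_width: 0.506
[ 535.2 -207.9  133.7] jaw yaw -1.333029616244179 [-0.5  2.7  0.2] 43.18312930476428 [-0.57  0.51  1.47  0.    1.16  0.76]
```

View pics/l_wrist.png

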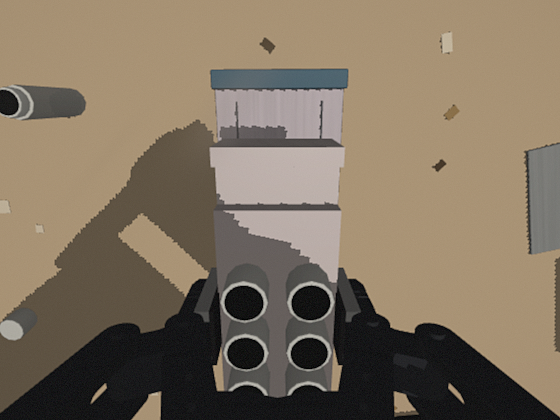

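View pics/l_tz.png

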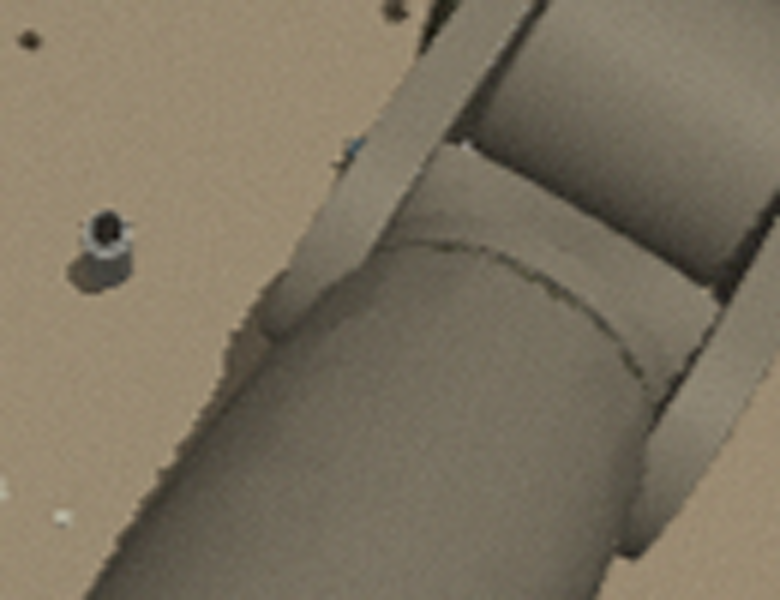

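View pics/l_sz.png

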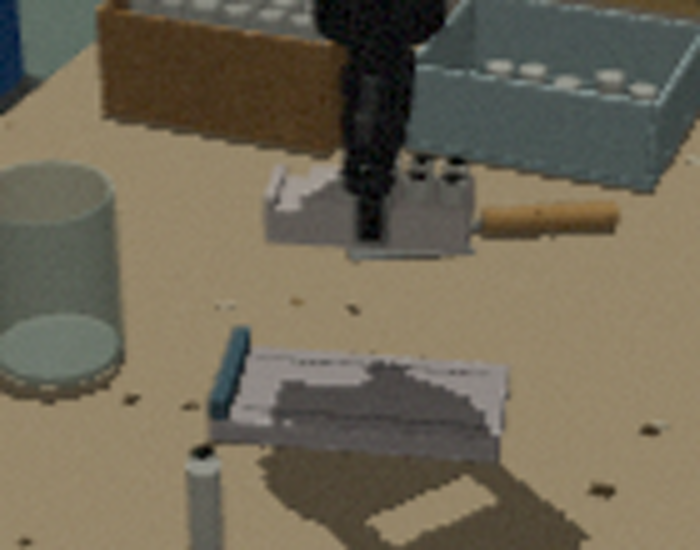

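```bash
python3 - <<'E'
from h import *
import pickle
D=pickle.load(open("d3.pkl","rb")); c=D["wrist"]; zoom(c,200,60,360,220,4,"l_wz")
E
```

```text
(no output)
```

View pics/l_wz.png

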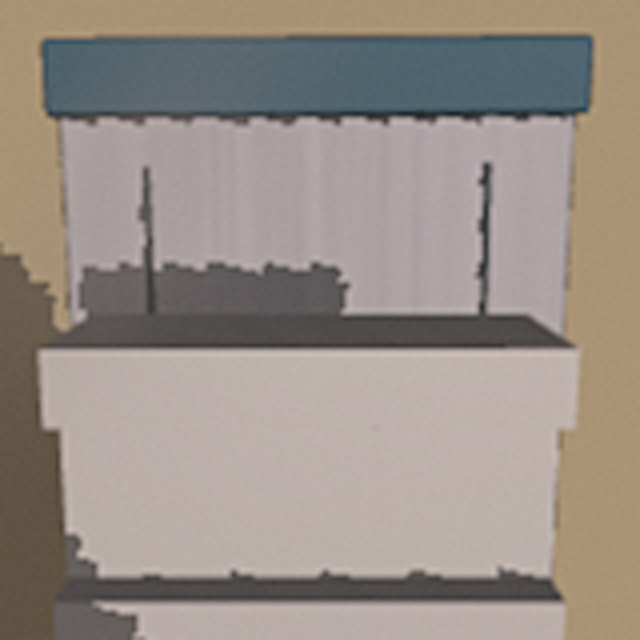

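```bash
python3 - <<'E'
from h import *
import pickle
D=pickle.load(open("d3.pkl","rb")); c=D["wrist"]; p,R=tool()
print("cam",(-c["R"].T@c["t"]).round(1), "tool",(R.T@(-c["R"].T@c["t"]-p)).round(1), (R.T@c["R"].T).round(3).tolist())
g=lambda q:((q[0]+.5)/4-.5+200,(q[1]+.5)/4-.5+60)
f=lambda n,q,z:print(n,ray(c,g(q),z).round(1),(R.T@(ray(c,g(q),z)-p)).round(1))
f("stopTopOutL",(41,39),30);f("stopTopOutR",(592,37),30)
for z in(30,16): f("stopInL %d"%z,(45,115),z);f("stopInR",(589,111),z)
f("plateL1",(62,125),16);f("plateL2",(70,290),16);f("plateR1",(573,118),16);f("plateR2",(563,325),16)
f("rackL",(39,349),160.3);f("rackR",(579,347),160.3)
f("rackbL",(88,317),130.3);f("rackbR",(530,317),130.3)
E
```

```text
cam [ 610.5 -188.6  275. ] tool [ -77.5 -140.8   -1.5] [[0.0, 0.952, 0.306], [0.001, -0.306, 0.952], [1.0, -0.0, -0.001]]
stopTopOutL [ 619.5 -141.5   30. ] [-97.3 104.3 -44.9]
stopTopOutR [ 640.6 -227.8   30. ] [-97.6 104.2  43.8]
stopInL 30 [ 608.2 -144.2   30. ] [-85.8 104.3 -45. ]
stopInR [ 629.7 -230.6   30. ] [-86.4 104.3  44. ]
stopInL 16 [ 608.1 -141.7   16. ] [-86.3 118.3 -47.5]
stopInR [ 630.8 -233.    16. ] [-86.9 118.3  46.6]
plateL1 [ 607.2 -144.8   16. ] [-84.7 118.3 -44.6]
plateL2 [ 580.  -151.3   16. ] [-56.7 118.3 -44.7]
plateR1 [ 629.1 -230.6   16. ] [-85.8 118.3  43.9]
plateR2 [ 594.8 -239.1   16. ] [-50.5 118.3  44.1]
rackL [ 591.9 -170.5  160.3] [-63.6 -26.  -23.4]
rackR [ 602.2 -212.7  160.3] [-63.8 -26.   20.1]
rackbL [ 591.3 -170.   130.3] [-63.2   4.  -23.9]
rackbR [ 601.7 -213.3  130.3] [-63.2   4.   20.6]
```

```bash
python3 -m handwheel '[{"grip":36,"tx":-7,"ty":0,"tz":1.4,"wx":0,"wy":0,"wz":0},{"grip":36,"tx":-7,"ty":6,"tz":0,"wx":0,"wy":0,"wz":0},{"grip":36,"tx":0,"ty":16,"tz":0,"wx":0,"wy":0,"wz":0},{"grip":36,"tx":0,"ty":22,"tz":0,"wx":0,"wy":0,"wz":0},{"grip":36,"tx":0,"ty":22,"tz":0,"wx":0,"wy":0,"wz":0},{"grip":36,"tx":0,"ty":18,"tz":0,"wx":0,"wy":0,"wz":0},{"grip":36,"tx":0,"ty":12,"tz":0,"wx":0,"wy":0,"wz":0},{"grip":36,"tx":0,"ty":6,"tz":0,"wx":0,"wy":0,"wz":0},{"grip":36,"tx":0,"ty":2,"tz":0,"wx":0,"wy":0,"wz":0},{"grip":36,"tx":0,"ty":0,"tz":0,"wx":0,"wy":0,"wz":0}]' 50
python3 - <<'E'
from h import *
import pickle
p,R=tool(); s=sense(); print(p.round(1), "jaw yaw",np.arctan2(R[1,2],R[0,2]), (R.T@s["force"]).round(1),s["grip_width"]*85.4) 
D={n:cap(n,"m_"+n) for n in("wrist","side")}; pickle.dump(D,open("d4.pkl","wb"))
zoom(D["wrist"],180,120,380,270,4,"m_wz"); zoom(D["side"],220,120,360,230,5,"m_sz")
E
```

```text
time_s: 15.6
eef_pos: [549.9, -206.5, 30.9]
ee_rot: [-0.083, 0.083, -0.702, 0.702]
force: [0.6, 0.5, -2.3]
grip_width: 0.51
[ 549.9 -206.5   30.9] jaw yaw -1.3357524791784605 [-0.7  2.3 -0.3] 43.56686135461353
```

View pics/m_wrist.png

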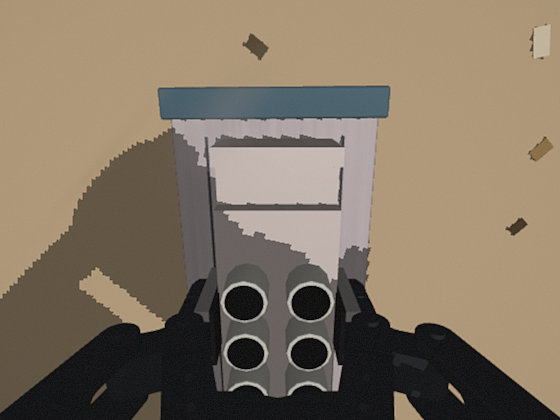

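View pics/m_sz.png

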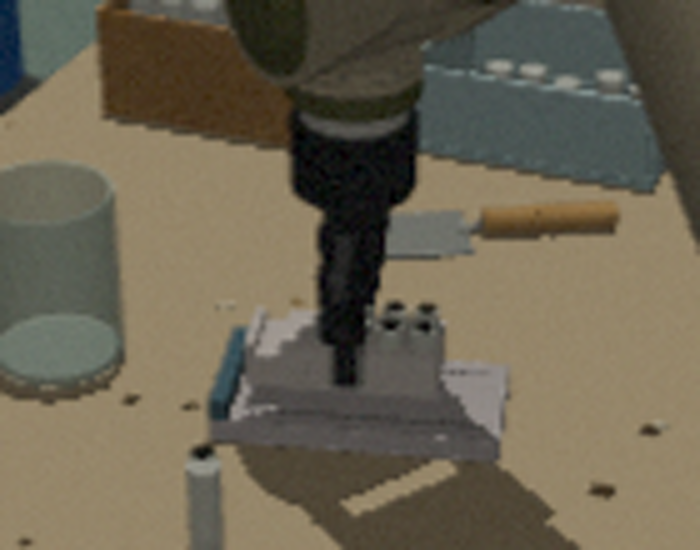

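```bash
python3 - <<'E'
from h import *
import pickle
D=pickle.load(open("d4.pkl","rb")); c=D["wrist"]; p,R=tool(); zoom(c,150,80,400,260,3,"m_wz2")
E
```

```text
(no output)
```

View pics/m_wz2.png

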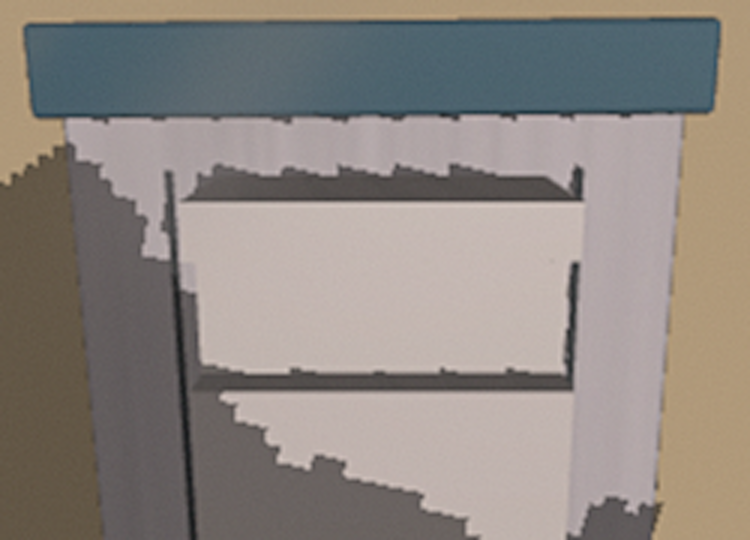

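```bash
python3 - <<'E'
from h import *
import pickle
D=pickle.load(open("d4.pkl","rb")); c=D["wrist"]; p,R=tool()
g=lambda q:((q[0]+.5)/3-.5+150,(q[1]+.5)/3-.5+80)
f=lambda n,q,z:print(n,(R.T@(ray(c,g(q),z)-p)).round(2))
f("stopOutL",(25,25),30);f("stopOutR",(720,20),30)
f("stopInL",(34,117),30);f("stopInR",(714,112),30)
f("plateL1",(66,125),16);f("plateL2",(103,530),16);f("plateR1",(684,122),16);f("plateR2",(654,495),16)
f("rackL",(184,201),57.7);f("rackR",(583,200),57.7)
f("grooveL",(190,389),57.7);f("grooveR",(573,389),57.7)
E
```

```text
stopOutL [-82.54   1.8  -46.77]
stopOutR [-83.04   1.92  41.28]
stopInL [-71.28   1.79 -46.77]
stopInR [-71.81   1.9   41.58]
plateL1 [-69.55  15.78 -46.76]
plateL2 [ -6.32  15.7  -46.62]
plateR1 [-69.87  15.9   41.65]
plateR2 [-12.31  15.82  41.81]
rackL [-63.79 -25.89 -22.74]
rackR [-63.85 -25.84  20.04]
grooveL [-42.73 -25.92 -23.29]
grooveR [-42.68 -25.87  20.11]
```

```bash
python3 -m handwheel '[{"grip":36,"tx":0,"ty":4,"tz":-1,"wx":0,"wy":-0.005,"wz":0},{"grip":36,"tx":0,"ty":4,"tz":0,"wx":0,"wy":0,"wz":0},{"grip":36,"tx":0,"ty":1,"tz":0,"wx":0,"wy":0,"wz":0},{"grip":36,"tx":0,"ty":0,"tz":0,"wx":0,"wy":0,"wz":0},{"grip":36,"tx":0,"ty":0,"tz":0,"wx":0,"wy":0,"wz":0}]' 50
python3 - <<'E'
from h import *
p,R=tool(); s=sense(); print(p.round(1), "jaw yaw",np.arctan2(R[1,2],R[0,2]), (R.T@s["force"]).round(1),(R.T@s["wrist_torque"]).round(2)) 
E
```

```text
time_s: 16.12
eef_pos: [549.4, -205.5, 21.8]
ee_rot: [-0.085, 0.085, -0.702, 0.702]
force: [0.2, -0.4, -1.7]
grip_width: 0.503
[ 549.4 -205.5   21.8] jaw yaw -1.330965307131142 [-0.1  1.7  0.4] [-0.04  0.   -0.02]
```

```bash
python3 -m handwheel '[{"grip":36,"tx":0,"ty":1,"tz":0,"wx":0,"wy":0,"wz":0},{"grip":36,"tx":0,"ty":0,"tz":0,"wx":0,"wy":0,"wz":0}]' 50
python3 -m handwheel '[{"grip":36,"tx":0,"ty":0.8,"tz":0,"wx":0,"wy":0,"wz":0},{"grip":36,"tx":0,"ty":0,"tz":0,"wx":0,"wy":0,"wz":0}]' 50
python3 -m handwheel '[{"grip":36,"tx":0,"ty":0.7,"tz":0,"wx":0,"wy":0,"wz":0},{"grip":36,"tx":0,"ty":0,"tz":0,"wx":0,"wy":0,"wz":0}]' 50
```

```text
time_s: 16.28
eef_pos: [549.3, -205.4, 20.7]
ee_rot: [-0.085, 0.085, -0.702, 0.702]
force: [0.3, -0.4, -2.0]
grip_width: 0.508
time_s: 16.45
eef_pos: [549.3, -205.4, 19.9]
ee_rot: [0.085, -0.085, 0.702, -0.702]
force: [0.5, -0.9, -2.7]
grip_width: 0.501
time_s: 16.62
eef_pos: [549.4, -205.5, 19.3]
ee_rot: [-0.085, 0.085, -0.702, 0.702]
force: [0.1, 0.7, -3.5]
grip_width: 0.503
```

```bash
python3 -m handwheel '[{"grip":36,"tx":0,"ty":0.6,"tz":0,"wx":0,"wy":0,"wz":0},{"grip":36,"tx":0,"ty":0,"tz":0,"wx":0,"wy":0,"wz":0}]' 50
python3 -m handwheel '[{"grip":36,"tx":0,"ty":0.5,"tz":0,"wx":0,"wy":0,"wz":0},{"grip":36,"tx":0,"ty":0,"tz":0,"wx":0,"wy":0,"wz":0}]' 50
python3 - <<'E'
from h import *
c=cap("side");zoom(c,240,160,350,220,6,"n_sz")
E
```

```text
time_s: 16.78
eef_pos: [549.4, -205.4, 19.2]
ee_rot: [-0.085, 0.085, -0.702, 0.702]
force: [-2.5, 1.6, 4.2]
grip_width: 0.505
time_s: 16.95
eef_pos: [549.4, -205.5, 19.2]
ee_rot: [-0.085, 0.085, -0.702, 0.702]
force: [-4.9, 1.8, 9.4]
grip_width: 0.506
```

View pics/n_sz.png

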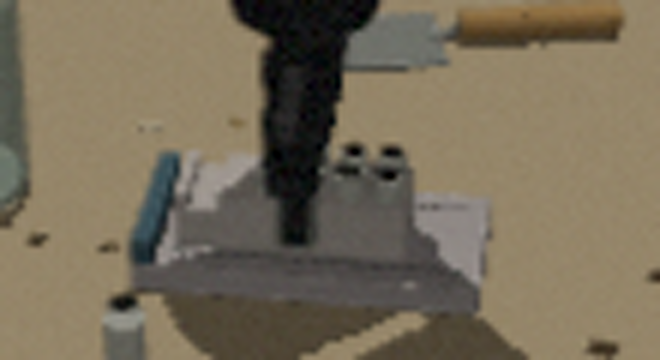

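```bash
python3 -m handwheel '[{"grip":36,"tx":-1.5,"ty":-0.4,"tz":0,"wx":0,"wy":0,"wz":0},{"grip":36,"tx":-2,"ty":0,"tz":0,"wx":0,"wy":0,"wz":0},{"grip":36,"tx":-1.5,"ty":0,"tz":0,"wx":0,"wy":0,"wz":0},{"grip":36,"tx":0,"ty":0,"tz":0,"wx":0,"wy":0,"wz":0}]' 50
python3 -m handwheel '[{"grip":36,"tx":-1,"ty":0,"tz":0,"wx":0,"wy":0,"wz":0},{"grip":36,"tx":0,"ty":0,"tz":0,"wx":0,"wy":0,"wz":0}]' 50
python3 - <<'E'
from h import *
p,R=tool(); s=sense(); print(p.round(1), "jaw yaw",np.arctan2(R[1,2],R[0,2]), (R.T@s["force"]).round(1),(R.T@s["wrist_torque"]).round(2)) 
c=cap("wrist","o_wrist"); zoom(c,150,80,400,260,3,"o_wz")
E
```

```text
time_s: 17.33
eef_pos: [554.5, -204.6, 19.2]
ee_rot: [-0.085, 0.084, -0.702, 0.702]
force: [-3.5, -0.0, 5.5]
grip_width: 0.503
time_s: 17.5
eef_pos: [555.4, -204.4, 19.2]
ee_rot: [-0.085, 0.085, -0.702, 0.702]
force: [-3.1, -0.2, 5.5]
grip_width: 0.51
[ 555.4 -204.4   19.2] jaw yaw -1.3309017337416413 [ 3.1 -5.5 -0.6] [-0.13 -0.02 -0.56]
```

View pics/o_wz.png

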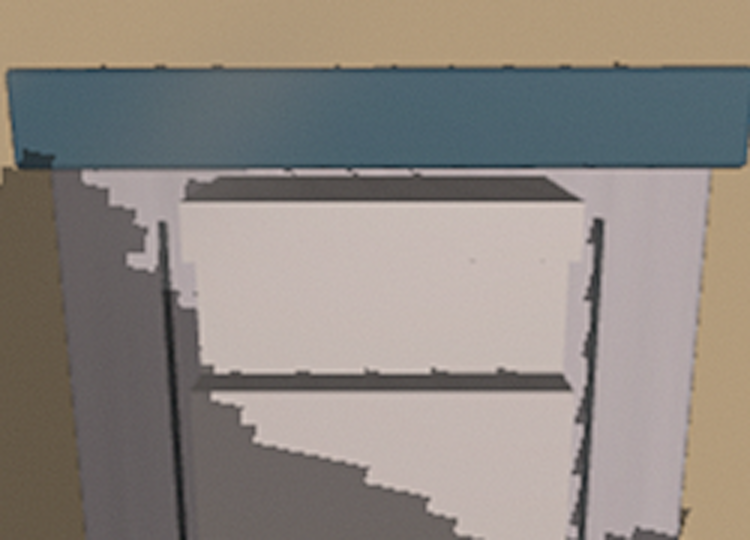

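```bash
for i in 1; do python3 -m handwheel '[{"grip":36,"tx":-0.8,"ty":0,"tz":0,"wx":0,"wy":0,"wz":0},{"grip":36,"tx":0,"ty":0,"tz":0,"wx":0,"wy":0,"wz":0}]' 50; done
python3 -m handwheel '[{"grip":36,"tx":-0.7,"ty":0,"tz":0,"wx":0,"wy":0,"wz":0},{"grip":36,"tx":0,"ty":0,"tz":0,"wx":0,"wy":0,"wz":0}]' 50
python3 -m handwheel '[{"grip":36,"tx":-0.7,"ty":0,"tz":0,"wx":0,"wy":0,"wz":0},{"grip":36,"tx":0,"ty":0,"tz":0,"wx":0,"wy":0,"wz":0}]' 50
python3 - <<'E'
from h import *
p,R=tool(); s=sense(); print(p.round(1), "jaw yaw",np.arctan2(R[1,2],R[0,2]), (R.T@s["force"]).round(1),(R.T@s["wrist_torque"]).round(2)) 
c=cap("wrist","p_wrist"); zoom(c,150,80,400,260,3,"p_wz")
E
```

```text
time_s: 17.72
eef_pos: [556.1, -204.2, 19.2]
ee_rot: [-0.085, 0.085, -0.702, 0.702]
force: [-4.1, -0.7, 6.0]
grip_width: 0.507
time_s: 17.88
eef_pos: [556.8, -204.1, 19.2]
ee_rot: [-0.085, 0.085, -0.702, 0.702]
force: [-4.3, -1.1, 6.3]
grip_width: 0.505
time_s: 18.05
eef_pos: [557.3, -203.9, 19.2]
ee_rot: [-0.085, 0.085, -0.702, 0.702]
force: [-4.0, -0.5, 6.9]
grip_width: 0.504
[ 557.3 -203.9   19.2] jaw yaw -1.3308340760019666 [ 4.  -6.9 -0.5] [-0.05  0.02 -0.74]
```

View pics/p_wz.png

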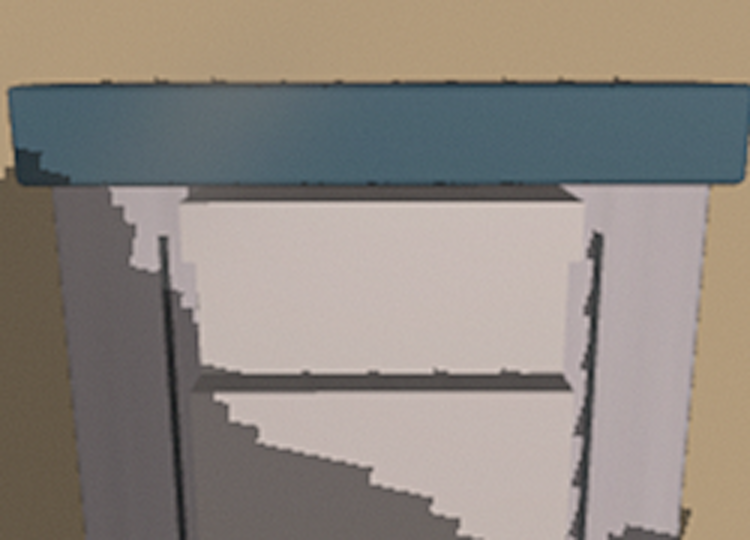

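```bash
python3 -m handwheel '[{"grip":36,"tx":-0.7,"ty":0,"tz":0,"wx":0,"wy":0,"wz":0},{"grip":36,"tx":0,"ty":0,"tz":0,"wx":0,"wy":0,"wz":0}]' 50
python3 -m handwheel '[{"grip":36,"tx":-0.6,"ty":0,"tz":0,"wx":0,"wy":0,"wz":0},{"grip":36,"tx":0,"ty":0,"tz":0,"wx":0,"wy":0,"wz":0}]' 50
python3 - <<'E'
from h import *
p,R=tool(); s=sense(); print(p.round(1), "jaw yaw",np.arctan2(R[1,2],R[0,2]), (R.T@s["force"]).round(1),(R.T@s["wrist_torque"]).round(2)) 
c=cap("wrist","q_wrist"); zoom(c,150,80,400,260,3,"q_wz")
E
```

```text
time_s: 18.27
eef_pos: [557.3, -203.9, 19.2]
ee_rot: [-0.084, 0.085, -0.702, 0.702]
force: [-10.3, -1.6, 9.8]
grip_width: 0.504
time_s: 18.43
eef_pos: [557.3, -203.9, 19.2]
ee_rot: [-0.084, 0.086, -0.702, 0.702]
force: [-14.0, -3.6, 10.3]
grip_width: 0.506
[ 557.3 -203.9   19.2] jaw yaw -1.3306397500750942 [ 14.5 -10.2   0.2] [ 0.04  0.01 -1.96]
```

View pics/q_wz.png

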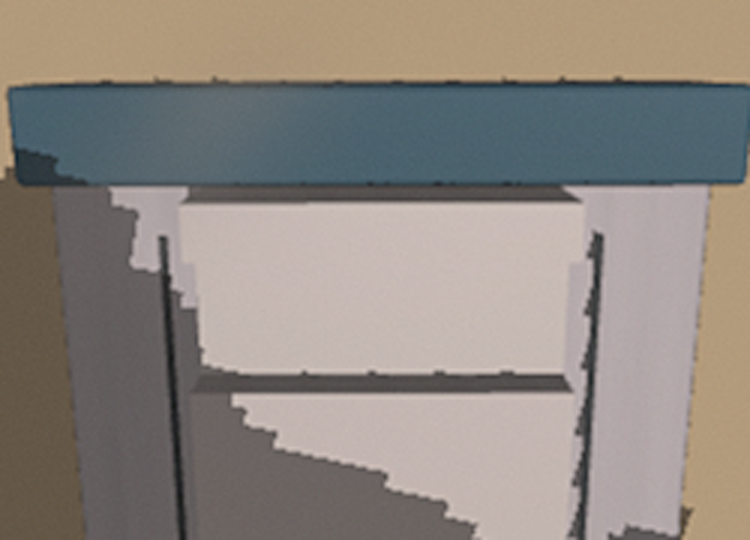

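```bash
python3 -m handwheel '[{"grip":36,"tx":0.8,"ty":-0.4,"tz":0,"wx":0,"wy":0,"wz":0},{"grip":36,"tx":0,"ty":0,"tz":0,"wx":0,"wy":0,"wz":0},{"grip":36,"tx":0,"ty":0,"tz":0,"wx":0,"wy":0,"wz":0}]' 50
python3 -m handwheel '[{"grip":50,"tx":0,"ty":0,"tz":0,"wx":0,"wy":0,"wz":0},{"grip":66,"tx":0,"ty":0,"tz":0,"wx":0,"wy":0,"wz":0},{"grip":66,"tx":0,"ty":0,"tz":0,"wx":0,"wy":0,"wz":0},{"grip":66,"tx":0,"ty":0,"tz":0,"wx":0,"wy":0,"wz":0}]' 50
python3 - <<'E'
from h import *
p,R=tool(); s=sense(); print(p.round(1), (R.T@s["force"]).round(1),s["grip_width"]*85.4) 
c=cap("wrist","r_wrist"); zoom(c,150,80,400,260,3,"r_wz")
E
```

```text
time_s: 18.73
eef_pos: [557.3, -203.9, 19.2]
ee_rot: [-0.084, 0.085, -0.702, 0.702]
force: [-7.0, -1.5, 5.7]
grip_width: 0.505
time_s: 19.07
eef_pos: [558.0, -203.3, 18.9]
ee_rot: [-0.085, 0.084, -0.702, 0.702]
force: [0.1, -0.8, -0.1]
grip_width: 0.773
[ 558.  -203.3   18.9] [0.  0.1 0.8] 66.04586833490761
```

View pics/r_wrist.png

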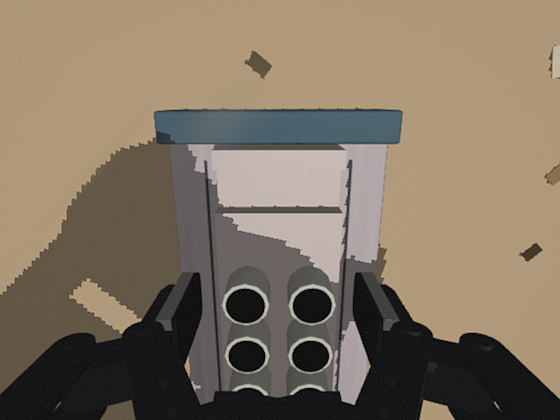

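Rack released against the stop. Lift straight up, then move aside so the top camera sees.

```bash
python3 -m handwheel '[{"grip":66,"tx":0,"ty":-8,"tz":0,"wx":0,"wy":0,"wz":0},{"grip":66,"tx":0,"ty":-20,"tz":0,"wx":0,"wy":0,"wz":0},{"grip":66,"tx":0,"ty":-30,"tz":0,"wx":0,"wy":0,"wz":0},{"grip":66,"tx":0,"ty":-35,"tz":0,"wx":0,"wy":0,"wz":0},{"grip":66,"tx":0,"ty":-35,"tz":0,"wx":0,"wy":0,"wz":0},{"grip":66,"tx":0,"ty":-35,"tz":0,"wx":0,"wy":0,"wz":0},{"grip":66,"tx":0,"ty":-20,"tz":0,"wx":0,"wy":0,"wz":0},{"grip":66,"tx":0,"ty":0,"tz":0,"wx":0,"wy":0,"wz":0}]' 50
python3 -m handwheel '[{"grip":66,"tx":30,"ty":0,"tz":20,"wx":0,"wy":0,"wz":0},{"grip":66,"tx":30,"ty":0,"tz":25,"wx":0,"wy":0,"wz":0},{"grip":66,"tx":30,"ty":0,"tz":25,"wx":0,"wy":0,"wz":0},{"grip":66,"tx":30,"ty":0,"tz":25,"wx":0,"wy":0,"wz":0},{"grip":66,"tx":20,"ty":0,"tz":30,"wx":0,"wy":0,"wz":0},{"grip":66,"tx":20,"ty":0,"tz":30,"wx":0,"wy":0,"wz":0},{"grip":66,"tx":0,"ty":0,"tz":30,"wx":0,"wy":0,"wz":0},{"grip":66,"tx":0,"ty":0,"tz":30,"wx":0,"wy":0,"wz":0},{"grip":66,"tx":0,"ty":0,"tz":20,"wx":0,"wy":0,"wz":0},{"grip":66,"tx":0,"ty":0,"tz":0,"wx":0,"wy":0,"wz":0}]' 50
python3 - <<'E'
from h import *
import pickle
D={n:cap(n,"s_"+n) for n in("top","side")}; pickle.dump(D,open("d5.pkl","wb"))
zoom(D["top"],260,150,390,250,6,"s_tz"); zoom(D["top"],130,140,260,255,6,"s_tz1")
E
```

```text
time_s: 19.78
eef_pos: [559.3, -204.1, 207.8]
ee_rot: [-0.087, 0.082, -0.7, 0.704]
force: [0.3, -0.1, 0.1]
grip_width: 0.775
time_s: 20.62
eef_pos: [457.6, -472.5, 200.5]
ee_rot: [0.084, -0.084, 0.702, -0.702]
force: [0.6, 0.7, 0.5]
grip_width: 0.769
```

View pics/s_top.png

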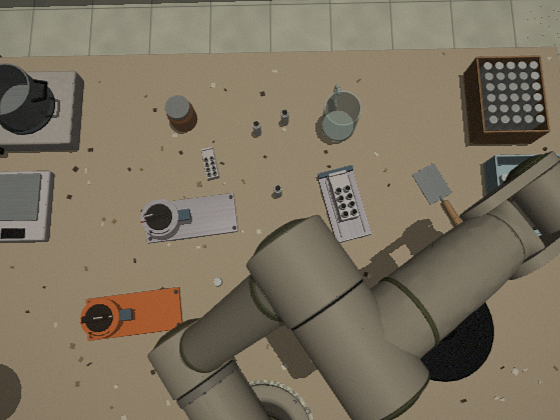

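View pics/s_tz.png

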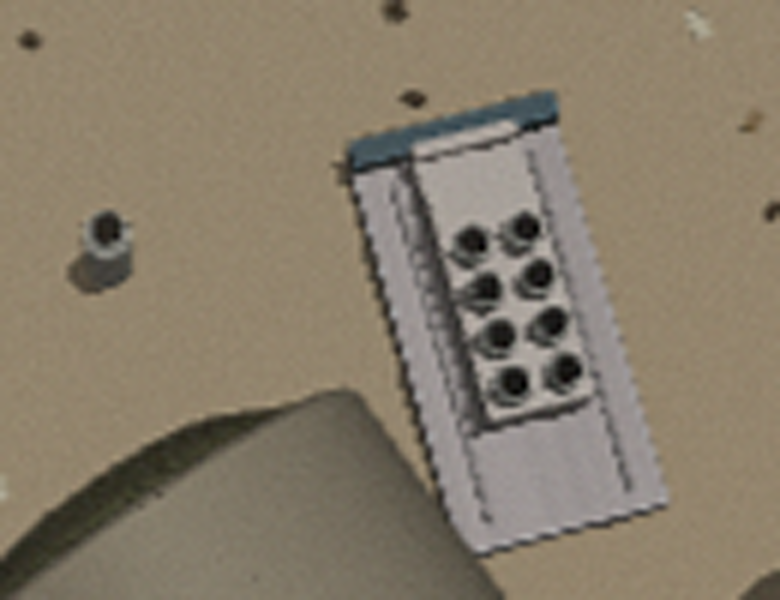

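View pics/s_tz1.png

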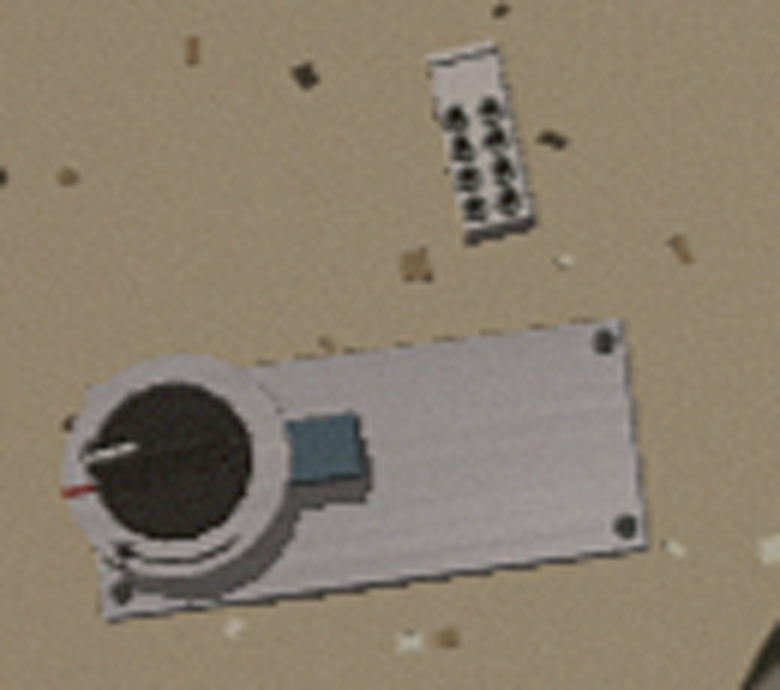

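View pics/s_side.png

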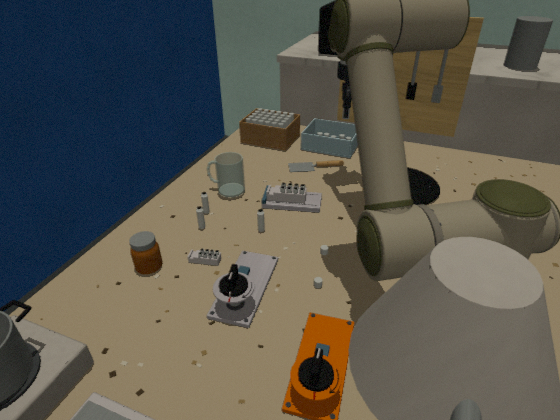

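```bash
python3 - <<'E'
from h import *
import pickle
c=pickle.load(open("d5.pkl","rb"))["top"]; g=lambda q,o:((q[0]+.5)/6-.5+o[0],(q[1]+.5)/6-.5+o[1])
T=[(472,240),(525,228),(485,288),(537,275),(498,335),(550,322),(513,382),(565,369)]
P=np.array([ray(c,g(q,(260,150)),60)[:2] for q in T]); ct=P.mean(0); d=np.linalg.svd(P-ct)[2][0]; d*=np.sign(-d[0])
S=np.array([619.5,-190.5]);u=np.array([.9747,.2237]);n=np.array([-.2237,.9747])
r=ct-19*d; print("rack",r.round(1),"yaw vs plate",np.arctan2(d@n,-d@u).round(4),"plate xy",((r-S)@u).round(1),((r-S)@n).round(1))
o=(130,140); a=ray(c,g((82,460),o),112)[:2]; b=ray(c,g((137,447),o),112)[:2]; red=ray(c,g((80,490),o),66)[:2]
print(np.degrees(np.arctan2(*(a-b)[::-1])), np.degrees(np.arctan2(*(red-[505.1,244.4])[::-1])),red.round(1))
s=sense();print(s["time_s"],s["force"].round(1))
E
```

```text
rack [ 559.9 -202.9] yaw vs plate -0.0107 plate xy -60.8 1.3
102.80201368084501 103.28863752745947 [496.  282.9]
20.7167 [0.1 0.9 0.5]
```

```bash
python3 -c "
from rig import ctrl
print(ctrl.finish_job())"
```

```text
the job is handed in; nothing more can be done
None
```

The job is done and handed in at about 20.7 s. I turned the black knob about 2.7 rad clockwise to the red mark and drew the rack about 34 mm out from under the arm. I then lowered the rack onto the cooling plate until it touched, slid it against the blue stop and let go.

Last checks, made with the top camera once the arm was clear:
- **Knob:** its white line is within about 0.5° of the red mark.
- **Rack position:** its centre is at about x −60.8, y +1.3 mm in the stop's frame, where home is −60, 0. That is within the camera's 2 mm accuracy.
- **Contact with the stop:** the force along the slide rose from about 4 to 14 N with no further motion, so the rack was touching the stop.
- **Loose items:** the tubes, jar, jug, spatula and one cap appeared unmoved in the pictures. The second cap was hidden from the top camera but showed in its place in the side view.

One disagreement between cameras remains. The top camera put the rack about 0.01 rad off the plate's direction, while the wrist camera showed it square to within about 0.005 rad. The two cameras also differed by about 1 mm on how well it is centred across the plate. I went by the wrist camera when placing it.

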